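# Unpin the sample carrier, press in its covers, shut and pin the bar

### The job

Cover the samples in the carrier: pull the orange-handled pin out of the fork and park it fully down in its black stand, swing the bar wide open towards you, put each blue cover that is out on the cart into a well of its own and press it down until it is fully home and level. Then swing the bar fully shut over the covers and push the pin back down through fork and lug until its head seats on the fork. Leave the petri dish and the bench timer where they are.

Things in the scene. Friction and masses are not known exactly. Their poses are not given: they have to be found in the camera images.
- carrier: sample carrier, fixed during a run: aluminium base 100 x 318 x 8 mm with a grey block 96 x 206 mm, upper face 40 mm above the cart top, three wells in a row. Origin under its centre on the cart top; x away from the robot across it, y along it to the left. Dark steel fork at the +y end (64 mm high, 40 x 42 mm, 14 mm web behind), bar hinge at the -y end
- well_1 (a point): centre of a round well's mouth, 64 mm across, level with the block's upper face, 40 mm above the cart top. A black rubber seat 6 mm down holds a laid-in cover 4 mm proud; pressed with over 6 N it slides 6 mm down to a hard stop and stays; the cover's disc is then 2 mm below the block's face (its centre point 8 mm above this point). Any cover fits any well
- well_2 (a point): centre of a round well's mouth, 64 mm across, level with the block's upper face, 40 mm above the cart top. A black rubber seat 6 mm down holds a laid-in cover 4 mm proud; pressed with over 6 N it slides 6 mm down to a hard stop and stays; the cover's disc is then 2 mm below the block's face (its centre point 8 mm above this point). Any cover fits any well
- well_3 (a point): centre of a round well's mouth, 64 mm across, level with the block's upper face, 40 mm above the cart top. A black rubber seat 6 mm down holds a laid-in cover 4 mm proud; pressed with over 6 N it slides 6 mm down to a hard stop and stays; the cover's disc is then 2 mm below the block's face (its centre point 8 mm above this point). Any cover fits any well
- swing_bar (a joint): swing bar's angle: 0 = shut (along the carrier's +y, 29 mm to the robot's side of the wells' row, lug in the fork, against a stop), growing towards the robot; 1.57 = square to the carrier; at most 1.9. Slight friction, stays put. Bar 22 mm wide, underside 42 mm, top 52 mm above the cart; 15 mm lug hole 260 mm from the hinge. It clears covers pressed home by 4 mm, strikes proud ones
- bar_hinge (a point): the swing bar's upright hinge axis, at half the bar's thickness, 47 mm above the cart top
- bar_post (a point): middle of the upright round red post on the swing bar by which it is moved, 18 mm across and 32 mm tall (52 to 84 mm above the cart top), 164 mm from the hinge. The frame turns with the bar: y points from the hinge to the lug
- fork_hole (a point): centre of the fork's upright hole at the upper face of its upper tine, 64 mm above the cart top. Two tines, each 10 mm thick with a chamfered 14 mm hole: upper 54 to 64 mm, lower 30 to 40 mm above the cart top; the bar's lug comes between them from the robot's side. 22 mm of free space below the lower tine. Axes as the carrier's
- pin_mid (a point): loose headed pin, 81 mm long, 0.08 kg, upright in the fork at the start, locking the bar: steel shank 12 mm across, 44 mm long, tip tapered to 7 mm; flange 28 mm across, 5 mm thick; above it a round orange handle 18 mm across, 32 mm tall. This point is at its centre: 40.5 mm above the tip, 3.5 mm below the flange's underside, 24.5 mm below the handle's middle; z points up the handle
- pin_stand: the pin's stand, empty at the start: black block 54 x 54 x 52 mm with an upright through hole in the middle, fixed during a run; origin at the centre of its underside
- stand_hole (a point): centre of the mouth of the pin stand's chamfered 15 mm hole, 52 mm above the cart top; the hole goes right through, and the parked pin rests with its flange on the stand's top (its centre point 3.5 mm below this point)
- cover_a_mid (a point): loose round cover, may be absent (then None): blue disc 58 mm across and 10 mm thick, its lower edge bevelled, with an upright yellow round knob, 22 mm across and 30 mm tall, on its centre; 40 mm tall in all, 0.09 kg. This point is at its centre, 20 mm above its underside; z runs up the knob. All covers are alike
- cover_b_mid (a point): loose round cover, may be absent (then None): blue disc 58 mm across and 10 mm thick, its lower edge bevelled, with an upright yellow round knob, 22 mm across and 30 mm tall, on its centre; 40 mm tall in all, 0.09 kg. This point is at its centre, 20 mm above its underside; z runs up the knob. All covers are alike
- cover_c_mid (a point): loose round cover, may be absent (then None): blue disc 58 mm across and 10 mm thick, its lower edge bevelled, with an upright yellow round knob, 22 mm across and 30 mm tall, on its centre; 40 mm tall in all, 0.09 kg. This point is at its centre, 20 mm above its underside; z runs up the knob. All covers are alike
- petri_dish: clear petri dish lying on the cart, 93 mm across, 15 mm high, a bystander; origin at the centre of its underside
- timer: white bench timer with three buttons, 66 x 66 x 20 mm, a bystander; origin at the centre of its underside
Not all that is in view belongs to the job. Leave any purple look-alike of the part that bears cover_c_mid alone.

How it is judged (in metres and radians):
On the way, in this order (a step that is already met when the one before it is completed fails the run):
1. the pin is parked in its stand, flange on the stand (horizontal distance between pin_mid and stand_hole below 0.004 m and z of pin_mid in the frame of stand_hole below -0.001 m and angle between pin_mid's own z axis and vertical below 0.06 rad), for 0.2 s.
2. the swing bar is wide open (value of joint swing_bar above 1.2 rad), for 0.2 s.
3. every cover that is there is pressed home and level in a well ((horizontal distance between cover_a_mid and well_1 below 0.006 m or horizontal distance between cover_a_mid and well_2 below 0.006 m or horizontal distance between cover_a_mid and well_3 below 0.006 m) and z of each of cover_a_mid, cover_b_mid, cover_c_mid in the frame of carrier below 0.05 m and angle between each of cover_a_mid, cover_b_mid, cover_c_mid's own z axis and vertical below 0.05 rad and (horizontal distance between cover_b_mid and well_1 below 0.006 m or horizontal distance between cover_b_mid and well_2 below 0.006 m or horizontal distance between cover_b_mid and well_3 below 0.006 m) and (horizontal distance between cover_c_mid and well_1 below 0.006 m or horizontal distance between cover_c_mid and well_2 below 0.006 m or horizontal distance between cover_c_mid and well_3 below 0.006 m)), for 0.2 s.
4. the swing bar is shut (value of joint swing_bar below 0.025 rad), for 0.2 s.
5. the pin is through fork and lug with its head on the fork (horizontal distance between pin_mid and fork_hole below 0.004 m and z of pin_mid in the frame of fork_hole below -0.001 m and angle between pin_mid's own z axis and vertical below 0.06 rad), for 0.2 s.
At the end, for the whole second after the job is handed in: Each cover there is in a well: within 6 mm of its centre, at most 2 mm above its lowest position, tilted under 0.05 rad; bar shut to 0.025 rad; pin at rest within 4 mm of the fork hole's axis, 0.06 rad of upright, flange within 2.5 mm of the fork's top (all of step 3 and all of step 5 and value of joint swing_bar below 0.025 rad and linear speed of pin below 0.02 m/s); the robot touches nothing.
It fails at once if the petri dish or the timer is displaced by more than 3 cm (distance of any of petri_dish, timer from where it was at the start of the episode above 0.03 m).
Of cover_a, cover_b, cover_c only 2 to 3 are there at a start; the rules pass over those that are not, and their reading is None.
At some moment in a run one of cover_a, cover_b, cover_c may be knocked a few centimetres aside while the robot is not near it.
It also fails if it takes over 200 s, if anything falls off the work surface, if the arm or the gripper's body presses on something with over 40 N, if the wrist force passes 120 N, or if a joint passes its speed limit or range.

### The arm

A 6-joint arm with a two-finger parallel gripper is mounted at the origin on a cart in front of the work surface, level with it; the furniture and walls round the work are solid. World frame = base frame: x ahead of the robot, y to its left, z up, the work surface at z = 0. Lengths are in mm, angles in rad, forces in N, time in s.
With the tool pointing down it reaches from about 300 to 875 mm from the base axis. Payload 4.2 kg.
Tool frame: the origin (TCP) lies at the very end of the fingers, on their centre line; the grasp point (between the pads) lies 19 mm behind it; z points along the fingers, y is the direction in which the jaws open and shut (so a half turn about z gives the same grasp; the last joint's range is limited). The gripper opens to 85 mm and grips with 20 to 120 N. Pads are 22 mm wide; open, the fingers measure 114 mm over their backs; the gripper's body (76 mm by 85 mm) begins 54 mm behind the grasp point. The pads swing forward as they close: fully open they stand 13 mm farther back than shut.
Start: joints at [1.09, 0.32, 1.565, -0, 1.257, -0.02], TCP at [255.688, 515.043, 194.238] pointing down, gripper open.
Joint ranges: [-3.11, 3.11], [-0.84, 2.01], [0.21, 2.61], [-1.34, 4.49], [0.05, 2.63], [-2.56, 2.56]. Speed limits (rad/s): [2.57, 2.57, 3.14, 3.14, 3.14, 3.14].

### API

Orientations are given as a unit quaternion [x, y, z, w].
In Python, from plant import ctrl gives the robot as it stands. The module is installed in compiled form; this text tells all that it offers.
- The arm moves only by the shell command python3 -m creep 'ROWS' [FORCE]. ROWS is JSON, a list of rows, each a list of 3 entries, a list of its own where there are three numbers: the finger opening in mm, from 0 to 85.4, then the shift along the tool's x, y, z in mm, then the turn, a rotation vector about the tool's x, y, z in degrees. In form: [[claw, [x, y, z], [rx, ry, rz]], ...]. A call has 1 to 5 rows; each row shifts and turns the commanded pose from where the row before left it, along the tool's axes as they then stand; what a row does not reach is not made up. A row lasts 1/8 s, in which the tool goes at most 62.5 mm and 10.7 degrees, less where a joint would pass 70% of its speed; a pose out of reach is approached as far as the arm can. A call with a gripper value outside its range is refused whole. The fingers move at their own pace and stop on an object; FORCE is the grip in N (left out, the last holds). Time passes only in rows, so rows that do not move let the fingers close. It gives the time, the measured TCP pose, the force and the opening at its end, in the units of the state.
- ctrl.state(): the state, without advancing time (a new reading comes with each control period).
- ctrl.capture(name): name is "side" or "top"; returns a dict with "color" (480x640x3 uint8, blue, green, red), "mtx" (3x3 intrinsics, pixels), "world_from_camera" (4x4, takes a point from camera to world coordinates). Camera axes: x right, y down, z forward; pixel columns grow to the right and rows downward; lengths in mm; the calibration is good to about 2 mm. A picture is of the moment at which its call begins. There is no depth.
- ctrl.job_done(): hands the job in, once; it reports no verdict.
The state is a dict: "time_s": time; "joint_positions": joint angles; "qvel": joint speeds; "joint_torque": joint torques, N m; "ee_pos": TCP position; "ee_rot": TCP orientation; "force": force on the tool from outside, world axes, zero at the start; "wrist_torque": the same for the moment, N m; "opening": finger opening in mm.
Only numpy, scipy, OpenCV 4.12 (cv2) and the standard library are available. Lean on these libraries where they do the work, as an engineer would, in place of code of your own. Each camera call takes 0.05 s, during which the arm holds its last target.

## Working session

There is one attempt and no reset: what is moved stays moved. The work goes in short steps, Python scripts to look and compute and a shell command to move; the robot and the scene stay as the last step left them, time stands still between calls to the robot, and variables do not carry over. Pictures are saved under pics/ and viewed, and the job is handed in when it is done.

```bash
mkdir -p pics; ls
python3 - <<'E'
from plant import ctrl
import cv2,numpy as np
s=ctrl.state()
for k,v in s.items(): print(k,np.round(v,3))
for n in("top","side"):
    c=ctrl.capture(n); cv2.imwrite(f"pics/{n}0.png",c["color"]); print(n,np.round(c["mtx"],1).tolist(),np.round(c["world_from_camera"],3).tolist())
E
```

```text
pics
time_s 0.0
joint_positions [ 1.09   0.32   1.566 -0.     1.257 -0.02 ]
qvel [-0.002  0.001  0.001  0.    -0.001  0.   ]
joint_torque [-0.0000e+00 -4.1553e+01 -2.3416e+01 -0.0000e+00  8.0000e-03 -0.0000e+00]
ee_pos [255.436 514.552 193.373]
ee_rot [ 0.228  0.974 -0.001 -0.   ]
force [-0.32  -0.11   0.467]
wrist_torque [-0.047  0.     0.001]
opening 85.357
top [[541.3, 0.0, 313.0], [0.0, 541.3, 239.4], [0.0, 0.0, 1.0]] [[-0.015, -0.988, 0.152, 336.559], [-1.0, 0.017, 0.01, 58.158], [-0.013, -0.152, -0.988, 1181.509], [0.0, 0.0, 0.0, 1.0]]
side [[545.4, 0.0, 320.9], [0.0, 545.4, 239.0], [0.0, 0.0, 1.0]] [[0.988, -0.117, 0.102, 418.44], [-0.154, -0.658, 0.737, -643.265], [-0.019, -0.744, -0.668, 706.769], [0.0, 0.0, 0.0, 1.0]]
```

View pics/top0.png

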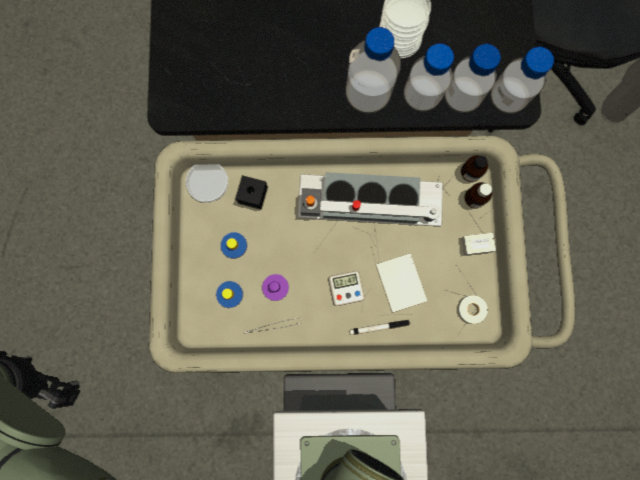

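View pics/side0.png

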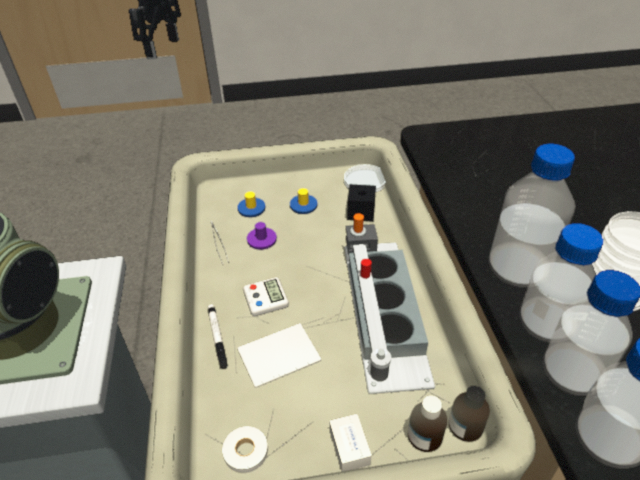

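Top picture: the orange pin is at (310,201), the red post at (356,205), the hinge at (433,212), and the wells at (341,190), (372,193) and (403,195). The stand is at (251,191). The blue covers with yellow knobs are at (232,244) and (228,294), and the purple look-alike at (275,287). The dish is at (207,183) and the timer at (346,288).
Things that could be mistaken for each other:
- **Covers:** blue/yellow (232,244) and (228,294) are the ones I want. Purple (275,287) and the blue bottle caps (380,40)… are not.
- **Pin:** orange (310,201) is the one I want. The red post (356,205) is not.

I'll check these choices in a crop and measure.

```bash
cat > h.py <<'E'
import numpy as np,cv2
from plant import ctrl
from scipy.spatial.transform import Rotation as R
def proj(c,P):
    T=np.linalg.inv(c["world_from_camera"]); p=T[:3,:3]@np.asarray(P,float)+T[:3,3]; q=c["mtx"]@p; return q[:2]/q[2]
def ray(c,uv):
    d=np.linalg.inv(c["mtx"])@[uv[0],uv[1],1]; W=c["world_from_camera"]; return W[:3,3],W[:3,:3]@d
def atz(c,uv,z):
    o,d=ray(c,uv); return o+d*(z-o[2])/d[2]
def tri(c1,u1,c2,u2):
    A=[];b=[]
    for c,u in((c1,u1),(c2,u2)):
        o,d=ray(c,u); d/=np.linalg.norm(d); M=np.eye(3)-np.outer(d,d);A.append(M);b.append(M@o)
    return np.linalg.lstsq(np.vstack(A),np.hstack(b),rcond=None)[0]
RNG={"orange":((8,150,90),(18,255,255)),"yellow":((24,130,90),(34,255,255)),"blue":((98,150,50),(118,255,255)),"red":((0,150,90),(5,255,255)),"red2":((172,150,90),(180,255,255)),"purple":((135,80,40),(155,255,255))}
def blobs(c,name,amin=12):
    h=cv2.cvtColor(c["color"],cv2.COLOR_BGR2HSV); m=cv2.inRange(h,*RNG[name])
    if name=="red": m|=cv2.inRange(h,*RNG["red2"])
    n,l,s,ce=cv2.connectedComponentsWithStats(m)
    return [(np.round(ce[i],2).tolist(),s[i].tolist()) for i in range(1,n) if s[i,4]>=amin]
def crop(c,x,y,w,h,f,name):
    cv2.imwrite("pics/"+name,cv2.resize(c["color"][y:y+h,x:x+w],None,fx=f,fy=f,interpolation=cv2.INTER_CUBIC))
def to_tool(P,ps=None):
    """shift in tool axes to bring the TCP to P"""
    s=ctrl.state(); return np.round(R.from_quat(s["ee_rot"]).inv().apply(np.asarray(P,float)-s["ee_pos"]),1)
def yaw():
    r=R.from_quat(ctrl.state()["ee_rot"]).as_matrix(); return r
E
python3 - <<'E'
from h import *
t=ctrl.capture("top");s=ctrl.capture("side")
for n in("orange","yellow","blue","red","purple"):
    print(n,"T",blobs(t,n),"\n   S",blobs(s,n))
crop(t,180,160,270,150,2.9,"topcrop1.png"); crop(s,180,140,260,260,2.3,"sidecrop1.png")
E
```

```text
orange T [([309.82, 200.08], [306, 196, 8, 9, 62])] 
   S [([358.03, 221.62], [353, 213, 11, 19, 171])]
yellow T [([231.75, 243.38], [227, 239, 11, 10, 87]), ([227.05, 293.46], [222, 289, 11, 10, 87])] 
   S [([302.72, 195.71], [298, 188, 10, 17, 134]), ([250.08, 198.93], [245, 192, 10, 16, 133])]
blue T [([378.71, 42.82], [365, 27, 29, 33, 751]), ([438.46, 58.25], [424, 43, 30, 32, 742]), ([485.93, 56.78], [470, 43, 31, 29, 633]), ([537.46, 61.34], [522, 46, 32, 32, 757]), ([473.0, 69.42], [470, 65, 8, 9, 12]), ([233.94, 245.66], [221, 233, 25, 25, 332]), ([229.68, 294.2], [217, 282, 25, 25, 356])] 
   S [([552.62, 161.19], [531, 143, 44, 37, 1296]), ([303.35, 205.54], [291, 196, 26, 17, 241]), ([251.15, 208.53], [238, 199, 27, 17, 246]), ([579.26, 243.33], [556, 223, 47, 42, 1498]), ([613.77, 292.72], [588, 270, 52, 46, 1816]), ([258.69, 303.0], [257, 302, 5, 3, 13]), ([634.31, 359.26], [626, 338, 14, 42, 369])]
red T [([356.13, 204.02], [352, 200, 9, 9, 55]), ([338.62, 296.75], [337, 295, 4, 5, 16])] 
   S [([365.75, 267.42], [361, 259, 11, 19, 170]), ([252.88, 286.59], [251, 285, 5, 4, 17])]
purple T [([274.88, 286.89], [262, 274, 26, 26, 530])] 
   S [([261.08, 236.58], [247, 222, 29, 27, 550])]
```

View pics/topcrop1.png

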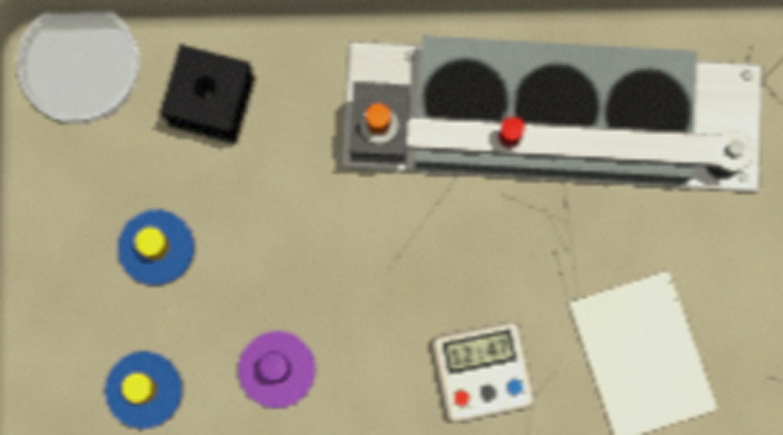

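View pics/sidecrop1.png

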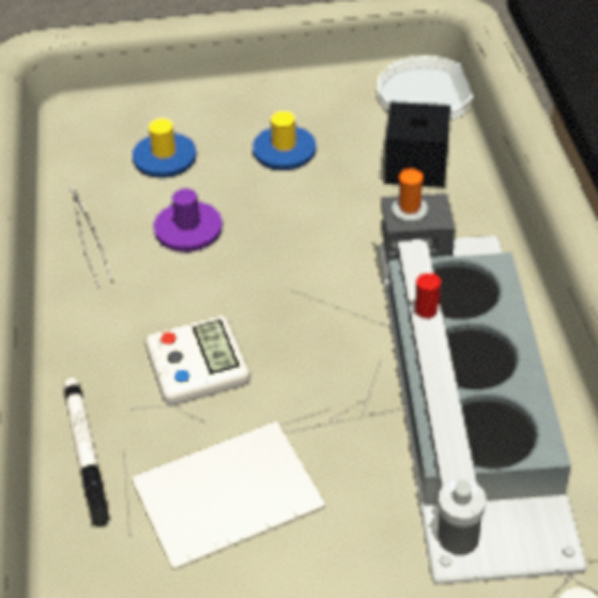

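Both blue/yellow covers are confirmed, so two covers are present. The purple one is the decoy. Next I'll fit cylinder silhouettes for sub-pixel positions and measure the stand.

```bash
cat >> h.py <<'E'
from scipy.optimize import least_squares
for k in ("orange","yellow","red","red2"):
    lo,hi=RNG[k]; RNG[k]=((lo[0],130,35),hi)
def hullc(c,x,y,r,z0,z1):
    a=np.linspace(0,2*np.pi,60)
    P=[proj(c,(x+r*np.cos(t),y+r*np.sin(t),z)) for z in(z0,z1) for t in a]
    h=cv2.convexHull(np.array(P,np.float32)*16); m=cv2.moments(h); return np.array([m["m10"],m["m01"]])/m["m00"]/16
def cyl(cs,uvs,r,z0,z1,x0):
    f=lambda p:np.hstack([hullc(c,p[0],p[1],r,z0,z1)-np.array(u) for c,u in zip(cs,uvs)])
    s=least_squares(f,x0,diff_step=1e-3); return s.x,s.fun
E
python3 - <<'E'
from h import *
t=ctrl.capture("top");s=ctrl.capture("side")
for n in("orange","yellow","red"): print(n,blobs(t,n),blobs(s,n))
def go(nm,ut,us,r,z0,z1):
    x0=atz(t,ut,z1)[:2]
    a=cyl([t],[ut],r,z0,z1,x0)[0];b=cyl([s],[us],r,z0,z1,x0)[0];x,f=cyl([t,s],[ut,us],r,z0,z1,x0)
    print(nm,"top",a.round(1),"side",b.round(1),"both",x.round(1),"res",f.round(2))
bt,bs=blobs(t,"orange"),blobs(s,"orange"); go("pin",bt[0][0],bs[0][0],9,69,101)
bt,bs=blobs(t,"red"),blobs(s,"red"); go("post",bt[0][0],bs[0][0],9,52,84)
bt,bs=blobs(t,"yellow",50),blobs(s,"yellow",50)
for i in range(2): go("cov",bt[i][0],bs[i][0],11,10,40)
h=t["color"][165:220,225:280].astype(float); h=np.clip(h*4,0,255).astype(np.uint8); cv2.imwrite("pics/st_t.png",cv2.resize(h,None,fx=10,fy=10,interpolation=cv2.INTER_CUBIC))
h=s["color"][175:230,335:390].astype(float); h=np.clip(h*4,0,255).astype(np.uint8); cv2.imwrite("pics/st_s.png",cv2.resize(h,None,fx=10,fy=10,interpolation=cv2.INTER_CUBIC))
print(ctrl.state()["time_s"])
E
```

```text
orange [([488.47, 197.06], [486, 194, 6, 8, 17]), ([309.96, 200.34], [306, 196, 9, 10, 73])] [([358.06, 221.23], [352, 212, 13, 21, 189]), ([432.29, 435.65], [420, 429, 22, 16, 136]), ([472.71, 436.18], [465, 432, 16, 9, 49])]
yellow [([231.75, 243.38], [227, 239, 11, 10, 87]), ([227.15, 293.52], [222, 289, 11, 10, 87])] [([302.72, 195.6], [298, 188, 10, 16, 135]), ([250.01, 198.86], [245, 192, 10, 16, 131])]
red [([356.04, 204.42], [352, 200, 9, 10, 69]), ([338.5, 296.78], [337, 295, 4, 5, 18])] [([365.78, 267.38], [361, 259, 11, 19, 179]), ([252.75, 286.45], [250, 285, 6, 4, 20])]
pin top [ 586.8 -294.1] side [584.9  77. ] both [ 568.9 -113.3] res [-87.36  10.02  15.39  81.36]
post top [579.9 -21.8] side [577.9 -21.4] both [578.6 -21.6] res [-0.11  0.6   0.47 -0.  ]
cov top [508.2 245.8] side [505.9 246.7] both [506.9 246.1] res [-0.15  0.56  0.55  0.13]
cov top [400.3 254.7] side [398.3 255.1] both [399.2 254.8] res [-0.04  0.51  0.49  0.03]
0.3
```

View pics/st_t.png

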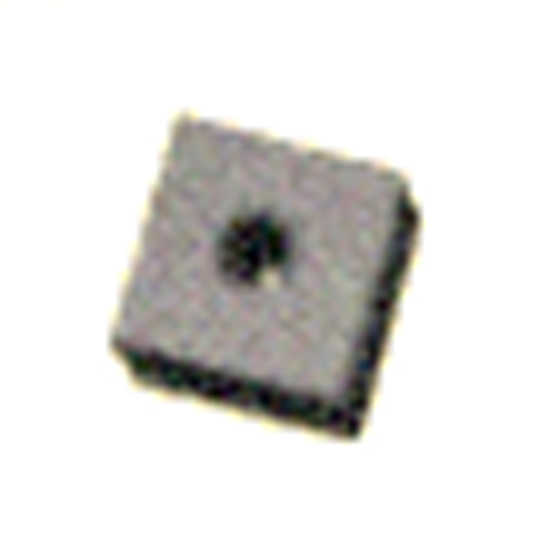

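View pics/st_s.png

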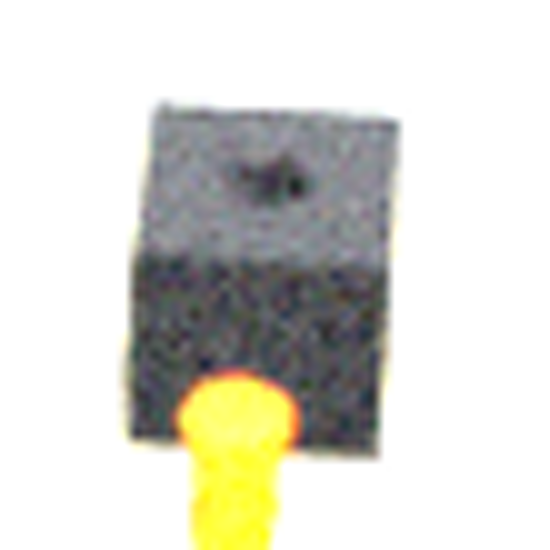

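```bash
cat >> h.py <<'E'
def pboxhull(c,x,y,a,hx,hy,z0,z1):
    P=[]
    for sx,sy in((1,1),(1,-1),(-1,-1),(-1,1)):
        X=x+sx*hx*np.cos(a)-sy*hy*np.sin(a);Y=y+sx*hx*np.sin(a)+sy*hy*np.cos(a)
        P+=[proj(c,(X,Y,z0)),proj(c,(X,Y,z1))]
    return cv2.convexHull(np.array(P,np.float32))
def softmask(hull,x0,y0,w,h,f=8):
    m=np.zeros((h*f,w*f),np.uint8); cv2.fillPoly(m,[np.round((hull.reshape(-1,2)-[x0,y0]+0.5)*f*16-8).astype(int)],255,shift=4)
    return cv2.resize(m,(w,h),interpolation=cv2.INTER_AREA)/255.
E
python3 - <<'E'
from h import *
t=ctrl.capture("top");s=ctrl.capture("side")
def go(nm,ut,us,r,z0,z1):
    x0=atz(t,ut,z1)[:2]
    a=cyl([t],[ut],r,z0,z1,x0)[0];b=cyl([s],[us],r,z0,z1,x0)[0];x,f=cyl([t,s],[ut,us],r,z0,z1,x0)
    print(nm,"top",a.round(1),"side",b.round(1),"both",x.round(1),"res",f.round(2))
bt,bs=blobs(t,"orange",60),blobs(s,"orange",60); go("pin",bt[0][0],bs[0][0],9,69,101)
from scipy.optimize import minimize
x0,y0,w,h=225,165,55,55
g=t["color"][y0:y0+h,x0:x0+w].max(2).astype(float); 
obs=np.clip((130-g)/(130-45),0,1)
print(np.percentile(g,[5,50,95]))
f=lambda p:np.sum((softmask(pboxhull(t,p[0],p[1],p[2]/50,27,27,0,52),x0,y0,w,h)-obs)**2)
c0=atz(t,(250,190),52)[:2]; best=min((minimize(f,[c0[0],c0[1],a*50],method="Nelder-Mead",options=dict(initial_simplex=[[c0[0],c0[1],a*50],[c0[0]+4,c0[1],a*50],[c0[0],c0[1]+4,a*50],[c0[0],c0[1],a*50+5]])) for a in(0.1,.3,-.3)),key=lambda r:r.fun)
print("stand",best.x[:2],best.x[2]/50,best.fun)
print("hole top",atz(t,(249.85,189.2),52),"corner mean",atz(t,(225+25.65,165+25.2),52),"side",atz(s,(361.65,192.65),52))
# side face corners
print("side corner mean",np.mean([atz(s,(335+(a+.5)/10-.5,175+(b+.5)/10-.5),52) for a,b in((158,105),(398,122),(383,270),(140,258))],0))
E
```

```text
pin top [586.6  74.5] side [585.  77.] both [585.5  75.5] res [-0.49  0.49  0.47  0.51]
[ 24. 176. 182.]
stand [619.71447895 203.54834308] -0.2774731484420034 24.790788158400616
hole top [621.08630744 203.52384436  52.        ] corner mean [618.8536847  201.80091648  52.        ] side [618.63918819 200.27094217  52.        ]
side corner mean [617.92892807 198.25455787  52.        ]
```

Pin ≈ (585.6,75), post ≈ (578.8,-21.7), and the 96 mm pin-to-post spacing checks out. The covers are at (507,246) and (399.2,255), and the stand at ≈ (619,202). I'll compute the shift to above the pin.

Run:
```python
from h import *
print(np.round(yaw(),3)); print(to_tool((585.5,75,190)))
```

```text
[[-0.896  0.445 -0.   ]
 [ 0.445  0.896 -0.   ]
 [ 0.    -0.    -1.   ]]
[-491.1 -247.4    4.2]
```

```bash
python3 -m creep '[[85,[-49,-24.7,0],[0,0,0]],[85,[-49,-24.7,0],[0,0,0]],[85,[-49,-24.7,0],[0,0,0]],[85,[-49,-24.7,0],[0,0,0]],[85,[-49,-24.7,0],[0,0,0]]]' 40; python3 -m creep '[[60,[-49,-24.7,0],[0,0,0]],[60,[-49,-24.7,0],[0,0,0]],[60,[-49,-24.7,0],[0,0,0]],[60,[-49,-24.7,0],[0,0,0]],[60,[-49,-24.7,0],[0,0,0]]]'; python3 -m creep '[[55,[0,0,0],[0,0,0]],[55,[0,0,0],[0,0,0]]]'; python3 -c "
from h import *
print(to_tool((585.5,75,140)),np.round(yaw(),3).tolist())"
```

```text
time_s: 1.02
ee_pos: [421.1, 294.0, 194.4]
ee_rot: [0.228, 0.974, 0.0, 0.0]
force: [0.4, 1.3, 1.1]
opening: 85.0
time_s: 1.65
ee_pos: [585.7, 74.4, 194.3]
ee_rot: [0.228, 0.974, 0.0, 0.0]
force: [0.4, 0.5, 1.1]
opening: 59.8
time_s: 1.9
ee_pos: [584.3, 76.1, 194.0]
ee_rot: [0.229, 0.974, 0.0, -0.001]
force: [0.3, 0.3, 0.3]
opening: 54.6
[-1.6 -0.4 54. ] [[-0.895, 0.445, -0.001], [0.445, 0.895, 0.001], [0.001, 0.0, -1.0]]
```

```bash
python3 -m creep '[[50,[-1.5,-0.5,45],[0,0,0]],[50,[0,0,50],[0,0,0]],[50,[0,0,25],[0,0,0]],[50,[0,0,0],[0,0,0]],[50,[0,0,0],[0,0,0]]]'
python3 - <<'E'
from h import *
s=ctrl.capture("side");t=ctrl.capture("top")
a=s["color"][120:320,260:460];b=t["color"][120:320,210:410]
cv2.imwrite("pics/g1.png",cv2.resize(np.hstack([a,b]),None,fx=2,fy=2,interpolation=cv2.INTER_CUBIC))
E
```

```text
time_s: 2.52
ee_pos: [586.6, 75.8, 75.7]
ee_rot: [0.228, 0.974, 0.001, 0.001]
force: [-0.3, -0.5, 0.3]
opening: 50.0
```

View pics/g1.png

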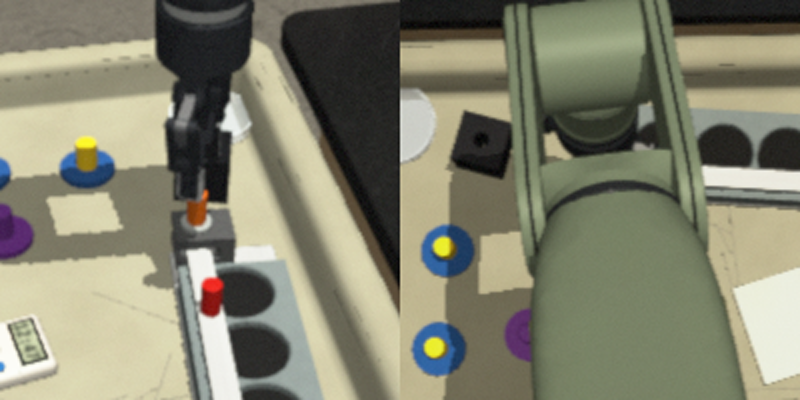

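The side crop shows the open fingers straddling the orange handle at about (197,208) in the crop. The arm hides the pin in the top view. I'll close and read the pose.

```bash
python3 -m creep '[[10,[0,0,0],[0,0,0]],[10,[0,0,0],[0,0,0]],[10,[0,0,0],[0,0,0]],[10,[0,0,0],[0,0,0]],[10,[0,0,0],[0,0,0]]]' 30; python3 -c "
from h import *
s=ctrl.state(); print(s['ee_pos'],s['force'],s['wrist_torque'],s['opening'])"
```

```text
time_s: 3.25
ee_pos: [585.8, 74.8, 74.1]
ee_rot: [0.228, 0.974, 0.0, -0.0]
force: [-0.7, 0.7, -0.2]
opening: 10.3
[585.83798618  74.77258439  74.14030203] [-0.69401817  0.70891793 -0.16823461] [ 0.00849413 -0.05208045 -0.07517608] 10.276371473139207
```

Run:
```python
from h import *
s=ctrl.capture("side")
crop(s,310,140,110,110,6,"g2.png")
```

```text
(no output)
```

View pics/g2.png

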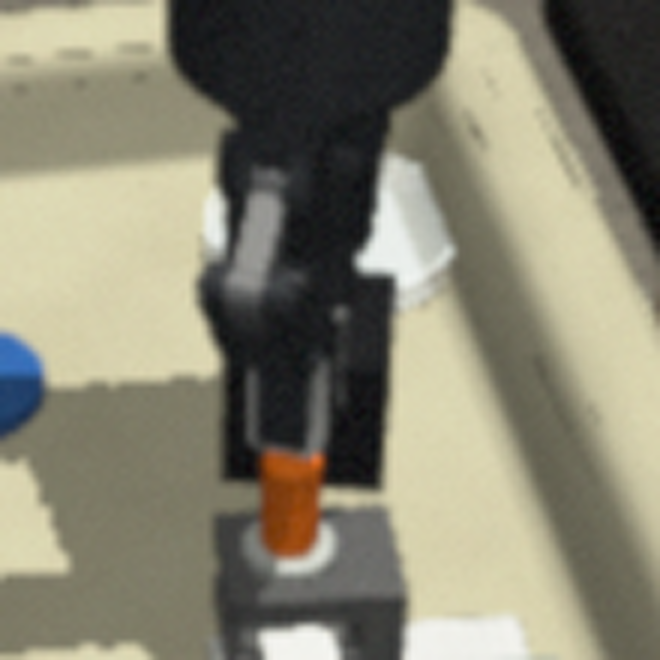

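Run:
```python
from h import *
s=ctrl.capture("side")
for z in (64,69,74,101,110): print(z,(proj(s,(585.8,74.8,z))-[310,140]+.5)*6)
print(ctrl.state()["ee_pos"],ctrl.state()["joint_positions"],ctrl.state()["opening"])
b=blobs(s,"orange",40);print(b)
```

```text
64 [294.02544947 549.24573193]
69 [294.47832146 536.56874236]
74 [294.93431638 523.80433435]
101 [297.45205618 453.32666684]
110 [298.31266746 429.2360614 ]
[585.84314304  74.77539715  74.12087749] [ 1.07426793e-01  4.41337381e-01  1.69836626e+00  1.00418215e-04
  1.00201931e+00 -1.00255596e+00] 10.343857136449728
[([357.95, 222.8], [353, 215, 12, 18, 159]), ([433.2, 438.02], [422, 430, 20, 21, 141]), ([471.39, 436.94], [464, 434, 15, 7, 49])]
```

Run:
```python
from h import *
s=ctrl.capture("side");t=ctrl.capture("top")
for z in (180,193,215,235): print(z,proj(s,(255.4,514.5,z)),proj(t,(255.4,514.5,z)))
im=cv2.imread("pics/side0.png")[0:80,100:210];cv2.imwrite("pics/g0s.png",cv2.resize(im,None,fx=5,fy=5))
im=cv2.imread("pics/top0.png")[330:430,0:110];cv2.imwrite("pics/g0t.png",cv2.resize(im,None,fx=5,fy=5))
```

```text
180 [169.96897189  77.79508863] [ 69.19503507 371.49372259]
193 [168.74265957  72.13986278] [ 65.87170861 372.14520361]
215 [166.62570771  62.37738978] [ 60.0423054  373.28795788]
235 [164.65431533  53.28617457] [ 54.5057484  374.37330469]
```

View pics/g0s.png

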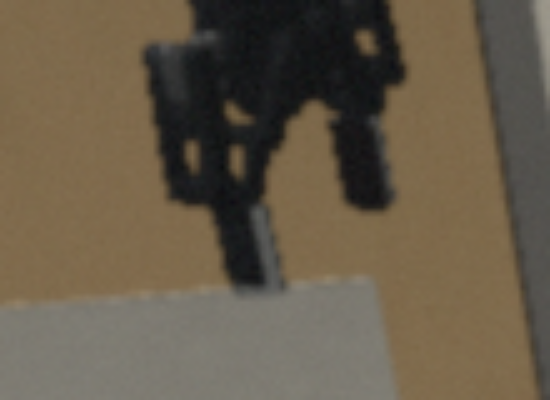

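View pics/g0t.png

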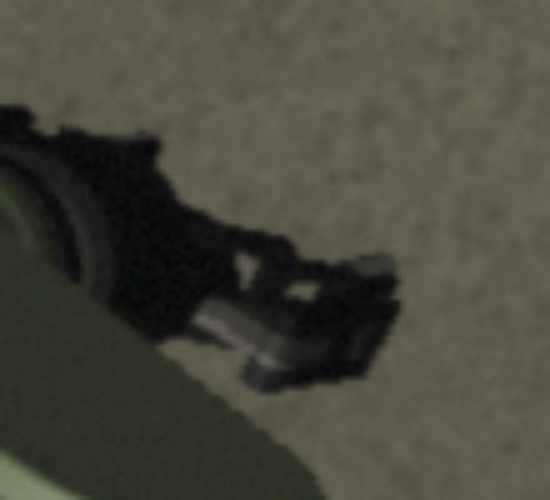

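The fingers closed to 10.3 on nothing. The side picture shows the whole orange handle below the fingertips, with the tips at crop (290,455), the projection of z≈101. The start picture agrees: the tips sat about 40 mm above the reported TCP. So the fingers really end about 27 mm above the reported TCP when nearly shut. I'll open, go 20 mm lower and check in the image.

```bash
python3 -m creep '[[45,[0,0,0],[0,0,0]],[45,[0,0,0],[0,0,0]],[45,[0,0,0],[0,0,0]],[45,[0,0,10],[0,0,0]],[45,[0,0,10],[0,0,0]]]' 30;python3 -m creep '[[45,[0,0,0],[0,0,0]],[45,[0,0,0],[0,0,0]]]'
python3 - <<'E'
from h import *
s=ctrl.capture("side")
crop(s,310,140,110,110,6,"g3.png")
E
```

```text
time_s: 4.08
ee_pos: [585.6, 74.8, 53.3]
ee_rot: [0.228, 0.974, -0.0, -0.0]
force: [-1.0, 0.4, -0.1]
opening: 44.9
time_s: 4.32
ee_pos: [585.9, 74.8, 54.0]
ee_rot: [0.228, 0.974, 0.0, -0.0]
force: [0.5, 0.3, 0.3]
opening: 45.1
```

View pics/g3.png

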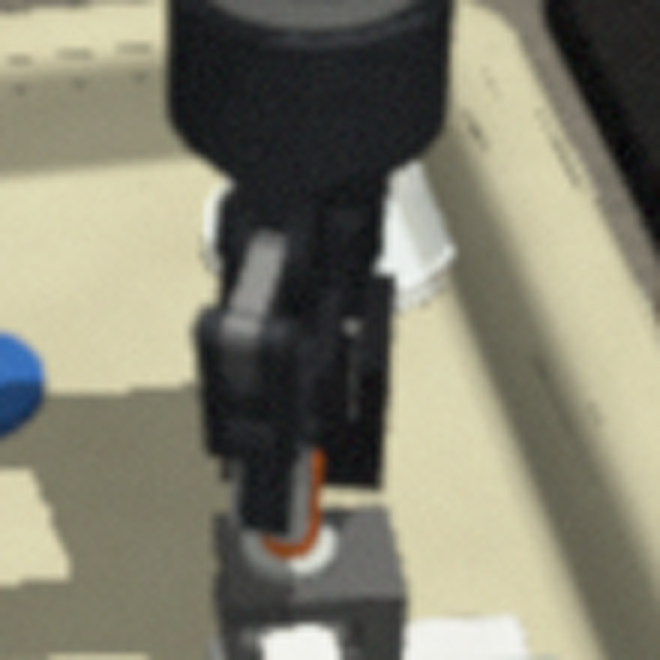

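The front fingertip now reaches down beside the handle, to crop row 530, with the flange visible clear below. Closing.

```bash
python3 -m creep '[[8,[0,0,0],[0,0,0]],[8,[0,0,0],[0,0,0]],[8,[0,0,0],[0,0,0]],[8,[0,0,0],[0,0,0]],[8,[0,0,0],[0,0,0]]]' 40
python3 - <<'E'
from h import *
s=ctrl.capture("side")
crop(s,310,140,110,110,6,"g4.png")
s0=s
for z in(70,75,80,85): print(z,(proj(s,(585.9-.445*19,74.8-.896*19,z))-[310,140]+.5)*6,"open45 pos",(proj(s,(585.9-.445*32,74.8-.896*32,z))-[310,140]+.5)*6)
s=ctrl.state();print(s["ee_pos"],s["force"],s["wrist_torque"],s["opening"])
E
```

```text
time_s: 5.0
ee_pos: [586.1, 74.7, 54.6]
ee_rot: [0.228, 0.974, 0.0, 0.0]
force: [-0.6, -1.3, 3.3]
opening: 15.7
70 [278.48162363 574.74193696] open45 pos [266.98105956 603.29218788]
75 [278.8883664  561.92310406] open45 pos [267.35111973 590.44989495]
80 [279.2979653  549.01425783] open45 pos [267.72380374 577.51654632]
85 [279.71045051 536.01444683] open45 pos [268.0991396  564.49117011]
[586.0664767   74.69505522  54.57352193] [-0.59774763 -0.88554999  4.15648586] [-0.20832203  0.07490281 -0.01196712] 15.79363034140513
```

View pics/g4.png

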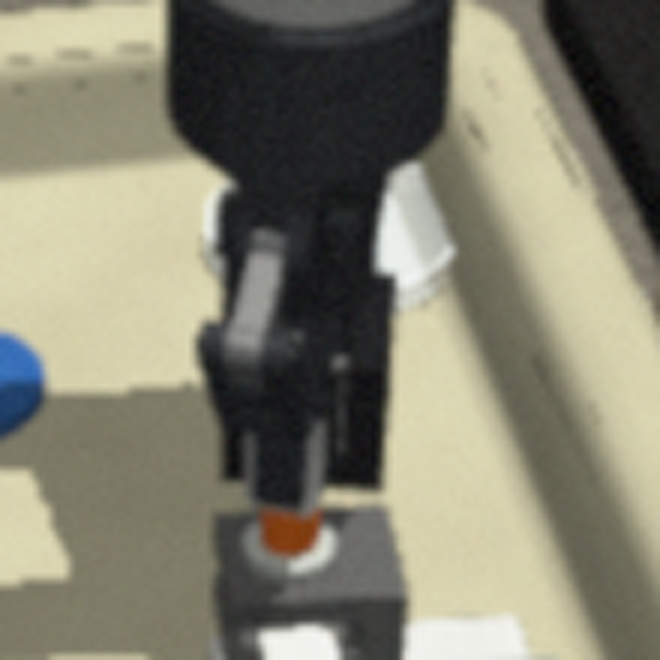

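Gripped, but only on the top ~12 mm: the tip is at crop row 508. I'll regrip 11 mm lower for a firmer hold.

```bash
python3 -m creep '[[35,[0,0,0],[0,0,0]],[35,[0,0,0],[0,0,0]],[35,[0,0,6],[0,0,0]],[35,[0,0,5],[0,0,0]],[35,[0,0,0],[0,0,0]]]' 40;python3 -m creep '[[8,[0,0,0],[0,0,0]],[8,[0,0,0],[0,0,0]],[8,[0,0,0],[0,0,0]],[8,[0,0,0],[0,0,0]],[8,[0,0,0],[0,0,0]]]' 50
python3 - <<'E'
from h import *
s=ctrl.capture("side")
crop(s,310,140,110,110,6,"g5.png")
s=ctrl.state();print(s["ee_pos"],s["force"],s["wrist_torque"],s["opening"])
E
```

```text
time_s: 5.68
ee_pos: [585.3, 74.8, 42.4]
ee_rot: [0.228, 0.974, -0.0, -0.001]
force: [0.3, 1.3, -0.5]
opening: 35.1
time_s: 6.3
ee_pos: [585.9, 74.8, 43.3]
ee_rot: [0.228, 0.974, 0.0, 0.0]
force: [-0.4, 0.5, -0.4]
opening: 16.1
[585.89444379  74.8253969   43.25605301] [ 0.70154808 -0.25012193 -0.76782885] [-0.00823872  0.00835291  0.01414103] 15.751769540363656
```

View pics/g5.png

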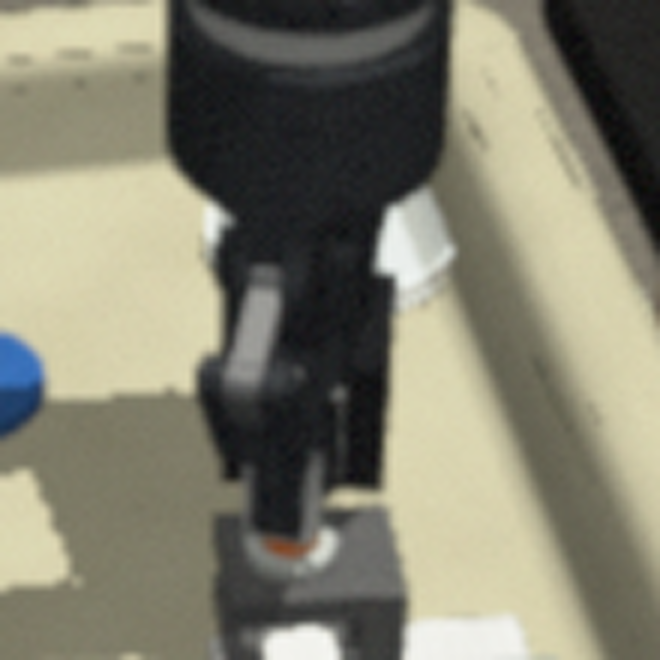

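Firm grip now, with the tips just above the flange. Reported TCP when seated in the fork is (585.9,74.8,43.3). Next: lift, then measure the stand unobstructed.

```bash
python3 -m creep '[[8,[0,0,-10],[0,0,0]],[8,[0,0,-20],[0,0,0]],[8,[0,0,-40],[0,0,0]],[8,[0,0,-20],[0,0,0]],[8,[0,0,0],[0,0,0]]]'
python3 - <<'E'
from h import *
s=ctrl.capture("side");t=ctrl.capture("top")
h=np.clip(s["color"][150:230,330:410].astype(float)*3,0,255).astype(np.uint8); 
h2=np.clip(t["color"][150:230,225:305].astype(float)*3,0,255).astype(np.uint8)
cv2.imwrite("pics/g6.png",cv2.resize(np.hstack([h,h2]),None,fx=5,fy=5,interpolation=cv2.INTER_CUBIC))
x=ctrl.state();print(x["ee_pos"],x["force"],x["opening"])
E
```

```text
time_s: 6.98
ee_pos: [587.2, 75.0, 135.5]
ee_rot: [0.228, 0.974, 0.001, 0.002]
force: [1.1, 0.4, -0.8]
opening: 16.0
[585.34030596  74.75829636 132.7952819 ] [ 0.34209258 -0.28411179 -1.21109675] 16.064252779396647
```

View pics/g6.png

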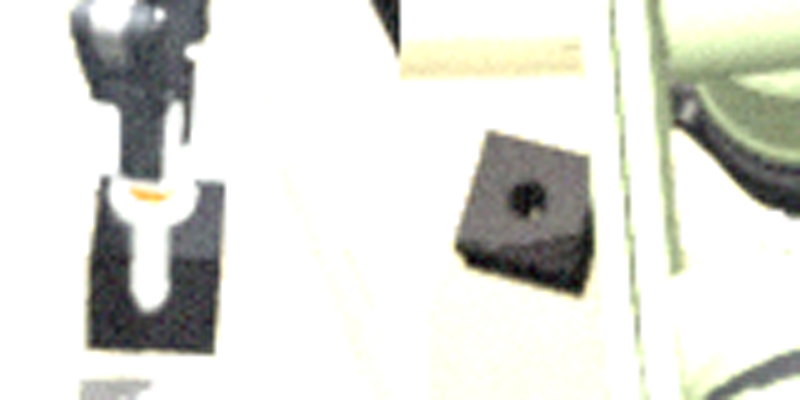

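Run:
```python
from h import *
s=ctrl.capture("side");t=ctrl.capture("top")
T=[((1,1,52),(180,113)),((1,-1,52),(406,180)),((-1,-1,52),(346,395)),((-1,1,52),(115,342)),((-1,-1,0),(356,438)),((1,-1,0),(418,215)),((-1,1,0),(128,375))]
S=[((-1,1,52),(103,177)),((1,1,52),(224,182)),((-1,-1,0),(87,349)),((1,-1,0),(214,353))]
T=[(k,np.array([225,165])+(np.array(p)+.5)/10-.5) for k,p in T]
S=[(k,np.array([330,150])+(np.array(p)+.5)/5-.5) for k,p in S]
def res(p,sets):
    o=[];ca,sa=np.cos(p[2]),np.sin(p[2])
    for c,L in sets:
        for (sx,sy,z),uv in L:
            o.append(proj(c,(p[0]+27*(sx*ca-sy*sa),p[1]+27*(sx*sa+sy*ca),z))-uv)
    return np.hstack(o)
for nm,sets in(("top",[(t,T)]),("side",[(s,S)]),("both",[(t,T),(s,S)])):
    r=least_squares(res,[619,202,-.277],args=(sets,));print(nm,r.x.round(2),r.fun.round(1))
```

```text
top [ 6.2053e+02  2.0327e+02 -2.8000e-01] [-1.1 -1.4  0.4 -1.8 -0.6  0.5 -1.7 -0.6  1.   1.2  1.5  0.7  0.6  1.4]
side [ 6.1839e+02  2.0189e+02 -2.7000e-01] [-1.4 -1.6  1.2 -1.2 -0.7  0.8  0.8  1.6]
both [ 6.1972e+02  2.0306e+02 -2.8000e-01] [-1.1 -1.   0.4 -1.4 -0.4  0.8 -1.6 -0.2  1.2  1.5  1.5  1.   0.8  1.8
 -0.8 -2.   1.8 -1.5 -0.2  0.3  1.3  1.2]
```

Stand ≈ (620,202.5). I'll move there with the pin tip about 8 mm above the mouth and check.

```bash
python3 -m creep '[[8,[8.8,43.2,0],[0,0,0]],[8,[8.8,43.2,0],[0,0,0]],[8,[8.7,43.2,20],[0,0,0]],[8,[0,0,28],[0,0,0]],[8,[0,0,0],[0,0,0]]]'; python3 -m creep '[[8,[0,0,0],[0,0,0]],[8,[0,0,0],[0,0,0]]]'
python3 - <<'E'
from h import *
s=ctrl.capture("side");t=ctrl.capture("top")
h=np.clip(s["color"][130:240,320:430].astype(float)*2,0,255).astype(np.uint8); 
h2=np.clip(t["color"][130:240,200:310].astype(float)*2,0,255).astype(np.uint8)
cv2.imwrite("pics/g7.png",cv2.resize(np.hstack([h,h2]),None,fx=3.6,fy=3.6,interpolation=cv2.INTER_CUBIC))
x=ctrl.state();print(x["ee_pos"],x["force"],x["opening"])
E
```

```text
time_s: 7.8
ee_pos: [617.4, 202.3, 81.5]
ee_rot: [0.228, 0.974, -0.002, -0.003]
force: [-0.2, -0.0, -0.1]
opening: 16.0
time_s: 8.05
ee_pos: [620.7, 202.2, 86.6]
ee_rot: [0.229, 0.973, 0.001, 0.001]
force: [0.3, -0.6, -0.5]
opening: 16.1
[620.56216111 202.29273489  86.45485788] [ 0.82089328 -0.39364657 -0.89219644] 16.359056545370105
```

View pics/g7.png

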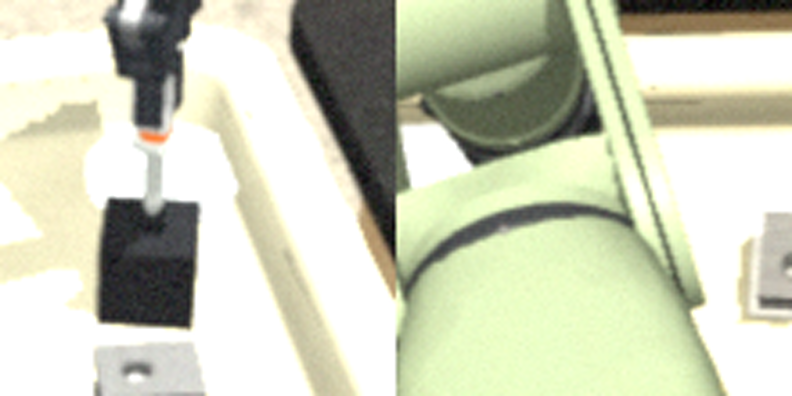

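The side crop shows the pin tip at (153,213), just above the stand hole, which should be at (150,225). The tip tracks onto it within about 1 mm. Descending in stages, watching the force.

```bash
python3 -m creep '[[8,[0.3,0,8],[0,0,0]],[8,[0,0,6],[0,0,0]],[8,[0,0,6],[0,0,0]],[8,[0,0,5],[0,0,0]],[8,[0,0,0],[0,0,0]]]'
```

```text
time_s: 8.78
ee_pos: [619.3, 202.7, 59.5]
ee_rot: [0.228, 0.974, -0.0, -0.001]
force: [-0.3, -0.7, -1.0]
opening: 16.4
```

Tip about 15 mm in with no force. Continuing to seat (TCP z ≈ 31).

```bash
python3 -m creep '[[8,[0,0,8],[0,0,0]],[8,[0,0,8],[0,0,0]],[8,[0,0,6],[0,0,0]],[8,[0,0,3],[0,0,0]],[8,[0,0,0],[0,0,0]]]'; python3 -m creep '[[8,[0,0,2],[0,0,0]],[8,[0,0,2],[0,0,0]],[8,[0,0,0],[0,0,0]]]'
```

```text
time_s: 9.4
ee_pos: [619.6, 202.7, 34.9]
ee_rot: [0.228, 0.974, -0.0, -0.0]
force: [0.1, 0.4, 0.1]
opening: 16.1
time_s: 9.78
ee_pos: [619.8, 202.7, 31.3]
ee_rot: [0.228, 0.974, 0.0, 0.0]
force: [-1.0, 0.6, -0.6]
opening: 16.3
```

```bash
python3 -m creep '[[8,[0,0,2],[0,0,0]],[8,[0,0,0],[0,0,0]]]';  python3 -m creep '[[30,[0,0,0],[0,0,0]],[40,[0,0,0],[0,0,0]],[40,[0,0,0],[0,0,0]],[45,[0,0,-30],[0,0,0]],[45,[0,0,-50],[0,0,0]]]'; python3 -m creep '[[45,[0,0,-30],[0,0,0]],[45,[-9,-58,0],[0,0,0]],[45,[0,-10,0],[0,0,0]]]'
python3 - <<'E'
from h import *
s=ctrl.capture("side");t=ctrl.capture("top")
print(blobs(s,"orange",40),blobs(t,"orange",40))
h=np.clip(s["color"][130:240,320:430].astype(float)*2,0,255).astype(np.uint8); 
h2=np.clip(t["color"][130:240,200:310].astype(float)*2,0,255).astype(np.uint8)
cv2.imwrite("pics/g8.png",cv2.resize(np.hstack([h,h2]),None,fx=3.6,fy=3.6,interpolation=cv2.INTER_CUBIC))
E
```

```text
time_s: 10.02
ee_pos: [619.9, 202.7, 31.2]
ee_rot: [0.228, 0.974, 0.0, 0.001]
force: [-3.7, -1.4, 8.0]
opening: 15.8
time_s: 10.65
ee_pos: [618.2, 202.3, 107.7]
ee_rot: [0.228, 0.974, -0.001, -0.002]
force: [0.8, 0.1, 0.0]
opening: 45.0
time_s: 11.02
ee_pos: [596.4, 135.4, 139.5]
ee_rot: [0.229, 0.973, -0.0, -0.0]
force: [0.5, -0.7, -0.6]
opening: 44.8
[([361.56, 184.01], [357, 176, 10, 17, 125]), ([433.59, 437.3], [422, 429, 21, 22, 157]), ([470.71, 436.64], [463, 432, 16, 8, 58])] [([248.51, 186.45], [244, 181, 10, 12, 88])]
```

View pics/g8.png

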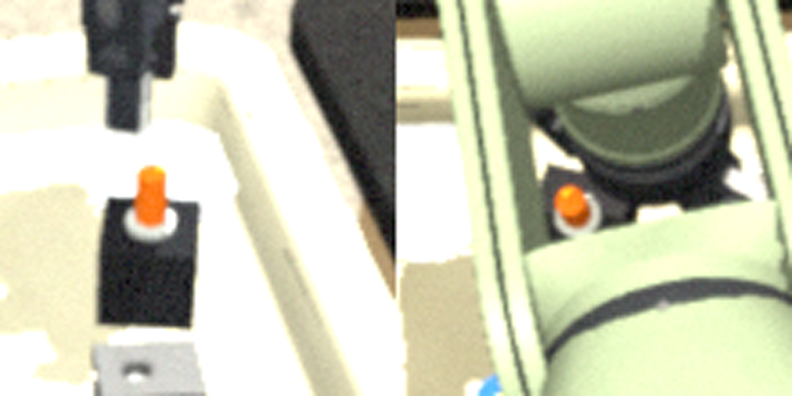

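The pin is parked: upright, with its flange on the stand (side crop (150,222)), and pressing it down met 8 N of resistance. Now I'll turn the jaws across the bar for the red post.

```bash
python3 -m creep '[[40,[0,0,0],[0,0,9.7]],[40,[0,0,0],[0,0,9.7]],[40,[0,0,0],[0,0,9.7]],[40,[0,0,0],[0,0,9.7]],[40,[0,0,0],[0,0,9.7]]]'; python3 -m creep '[[40,[0,0,0],[0,0,9.7]],[40,[0,0,0],[0,0,9.4]],[40,[0,0,0],[0,0,0]]]'; python3 -c "
from h import *
print(to_tool((579.2,-21.6,139)),np.round(yaw(),3).tolist(),ctrl.state()['joint_positions'][5])"
```

```text
time_s: 11.75
ee_pos: [597.9, 139.1, 138.6]
ee_rot: [0.61, 0.792, 0.0, -0.0]
force: [-0.3, 0.3, -0.3]
opening: 40.1
time_s: 12.12
ee_pos: [597.8, 138.9, 138.7]
ee_rot: [0.73, 0.683, 0.0, -0.0]
force: [-0.0, -0.9, 0.3]
opening: 39.9
[-161.4   -7.8   -0.4] [[0.067, 0.998, -0.0], [0.998, -0.067, 0.0], [0.0, -0.0, -1.0]] 0.27614242042377435
```

```bash
python3 -m creep '[[40,[-54,-2.6,0],[0,0,0]],[40,[-54,-2.6,0],[0,0,0]],[40,[-53.4,-2.6,30],[0,0,0]],[40,[0,0,30],[0,0,0]],[40,[0,0,0],[0,0,0]]]'; python3 -m creep '[[40,[0,0,25],[0,0,0]],[40,[0,0,20],[0,0,0]],[40,[0,0,0],[0,0,0]],[40,[0,0,0],[0,0,0]]]'
python3 - <<'E'
from h import *
s=ctrl.capture("side")
crop(s,310,190,110,110,6,"p1.png");x=ctrl.state();print(x["ee_pos"],x["force"])
E
```

```text
time_s: 12.75
ee_pos: [576.9, -22.7, 77.0]
ee_rot: [0.731, 0.682, -0.002, -0.002]
force: [-0.4, 0.9, 1.0]
opening: 40.0
time_s: 13.25
ee_pos: [579.8, -22.1, 35.7]
ee_rot: [0.731, 0.683, 0.001, 0.001]
force: [0.1, 0.3, 0.5]
opening: 40.1
[579.81405359 -22.21474846  35.74612705] [-0.16668955  0.24492249  0.3476095 ]
```

View pics/p1.png

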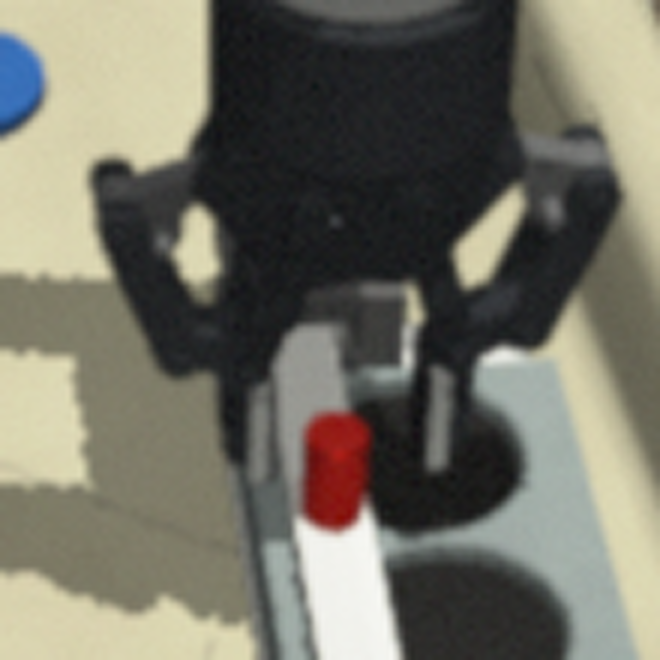

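The jaws straddle the red post: finger pads at (260,470) and (437,470), post at (335,470), so they sit about 3 mm towards +x. I'll lower 5 mm, shift back 2 mm and close gently.

```bash
python3 -m creep '[[40,[0,-2,5],[0,0,0]],[8,[0,0,0],[0,0,0]],[8,[0,0,0],[0,0,0]],[8,[0,0,0],[0,0,0]],[8,[0,0,0],[0,0,0]]]' 25
python3 - <<'E'
from h import *
s=ctrl.capture("side")
crop(s,310,190,110,110,6,"p2.png");x=ctrl.state();print(x["ee_pos"],x["force"],x["opening"])
E
```

```text
time_s: 13.92
ee_pos: [576.5, -22.4, 29.4]
ee_rot: [0.731, 0.682, 0.0, -0.0]
force: [-0.0, 0.3, 1.9]
opening: 16.7
[576.52092701 -22.471113    29.37133948] [-0.39506345  0.90270342  2.24041952] 16.90847013239785
```

View pics/p2.png

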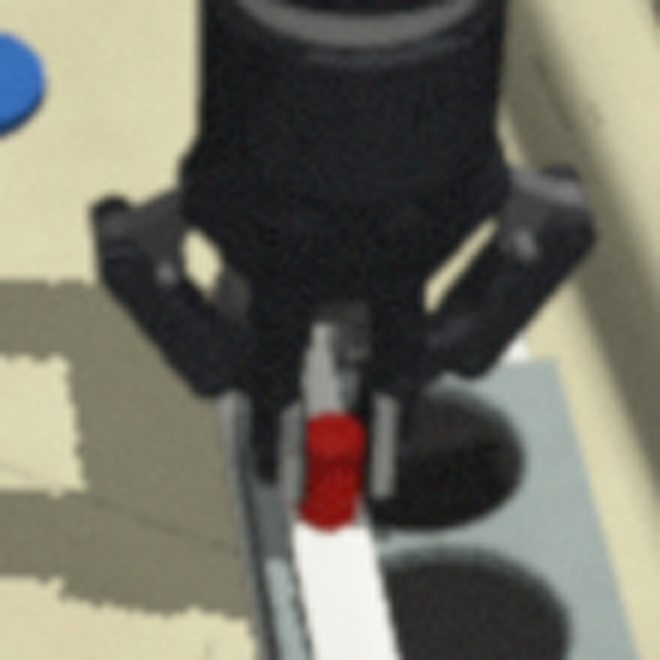

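Gripped at opening 16.8. Now I'll swing it open along the arc (R 164, 8° per row: 22.8 mm tangential, 1.6 mm inward).

```bash
python3 -m creep '[[8,[-1.6,-22.8,0],[0,0,-8]],[8,[-1.6,-22.8,0],[0,0,-8]]]'; python3 -m creep '[[8,[-1.6,-22.8,0],[0,0,-8]],[8,[-1.6,-22.8,0],[0,0,-8]],[8,[-1.6,-22.8,0],[0,0,-8]]]';python3 -c "
from h import *
s=ctrl.capture('side');crop(s,250,190,170,170,4,'p3.png')"
```

```text
time_s: 14.22
ee_pos: [531.3, -25.7, 29.4]
ee_rot: [0.627, 0.779, 0.0, 0.001]
force: [0.7, -3.2, 1.6]
opening: 16.5
time_s: 14.6
ee_pos: [468.9, -53.8, 29.4]
ee_rot: [0.452, 0.892, 0.0, 0.001]
force: [2.5, -3.6, -1.3]
opening: 16.8
```

View pics/p3.png

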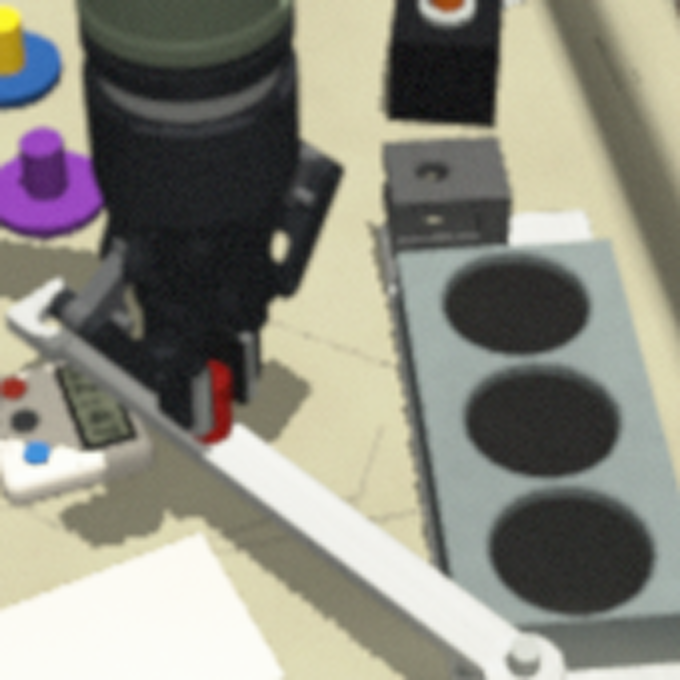

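The bar is swinging with the gripper at about 40°. The post is at (215,400), and the timer is underneath, untouched. Continuing.

```bash
python3 -m creep '[[8,[-1.6,-22.8,0],[0,0,-8]],[8,[-1.6,-22.8,0],[0,0,-8]],[8,[-1.6,-22.8,0],[0,0,-8]],[8,[-1.6,-22.8,0],[0,0,-8]]]'; python3 -m creep '[[8,[-1.6,-22.8,0],[0,0,-8]],[8,[-1.6,-22.8,0],[0,0,-8]],[8,[0,0,0],[0,0,0]]]'; python3 -m creep '[[40,[0,0,0],[0,0,0]],[40,[0,0,0],[0,0,0]],[40,[0,0,0],[0,0,0]],[40,[0,0,-40],[0,0,0]],[40,[0,0,-50],[0,0,0]]]';python3 -c "
from h import *
s=ctrl.capture('side');cv2.imwrite('pics/p4.png',s['color'])
s=ctrl.capture('top');cv2.imwrite('pics/p4t.png',s['color'])
print(blobs(s,'yellow',40),np.round(yaw(),3),ctrl.state()['joint_positions'])"
```

```text
time_s: 15.15
ee_pos: [413.8, -125.4, 29.4]
ee_rot: [0.189, 0.982, -0.0, 0.001]
force: [4.2, -0.8, -3.0]
opening: 16.7
time_s: 15.52
ee_pos: [403.2, -170.2, 29.4]
ee_rot: [0.054, 0.999, -0.0, 0.001]
force: [3.1, -0.1, -0.2]
opening: 16.7
time_s: 16.15
ee_pos: [401.2, -168.1, 119.4]
ee_rot: [0.052, 0.999, 0.001, -0.002]
force: [0.7, -1.0, -0.4]
opening: 40.2
[([231.69, 243.37], [227, 239, 11, 10, 86]), ([227.09, 293.5], [222, 289, 11, 10, 88])] [[-0.994  0.104  0.01 ]
 [ 0.104  0.995 -0.004]
 [-0.01  -0.003 -1.   ]] [-4.23241079e-01  1.65327155e-01  1.97137349e+00  1.10789989e-04
  9.94186803e-01 -1.88959851e+00]
```

View pics/p4.png

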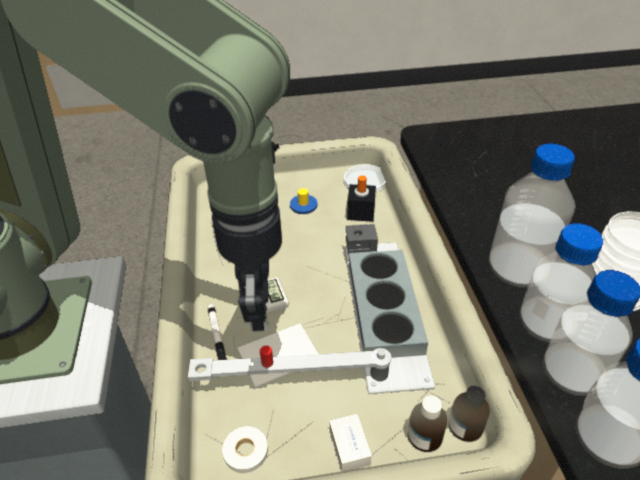

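View pics/p4t.png

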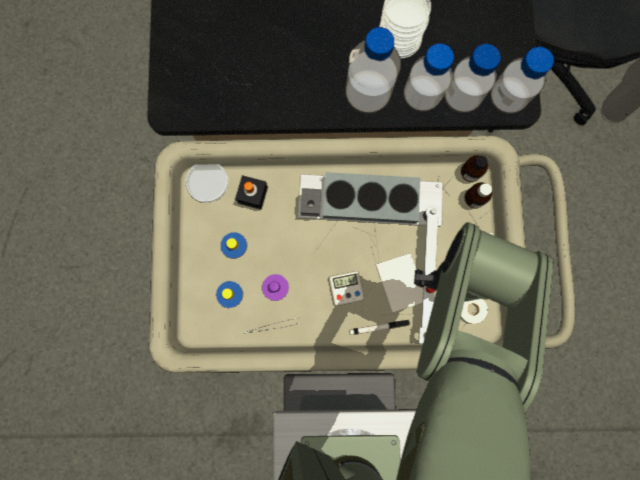

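The bar is open, square to the carrier, and the covers haven't moved. Next I'll measure the wells.

Run:
```python
from h import *
s=ctrl.capture("side");t=ctrl.capture("top")
def dark(c,box,thr=75):
    x,y,w,h=box; g=cv2.cvtColor(c["color"],cv2.COLOR_BGR2GRAY)[y:y+h,x:x+w]
    m=(g<thr).astype(np.uint8); n,l,st,ce=cv2.connectedComponentsWithStats(m)
    return [((ce[i]+[x,y]),st[i]+[x,y,0,0,0]) for i in range(1,n) if st[i,4]>150]
def hole(c,x,y):
    a=np.linspace(0,2*np.pi,60); P=np.array([proj(c,(x+32*np.cos(q),y+32*np.sin(q),40)) for q in a],np.float32)*16
    m=cv2.moments(P.reshape(-1,1,2)); return np.array([m["m10"],m["m01"]])/m["m00"]/16, m["m00"]/256
for nm,c,box in(("top",t,(322,174,100,46)),("side",s,(345,245,85,110))):
    for thr in (70,90):
      for ce,st in dark(c,box,thr):
        p=atz(c,ce,40); q=least_squares(lambda p:hole(c,*p)[0]-ce,p[:2],diff_step=1e-4).x
        print(nm,thr,ce.round(1),"area",st[4],"exp",round(hole(c,*q)[1]),q.round(1))
crop(t,290,165,160,70,5,"w1.png")
```

```text
top 70 [340.  194.3] area 615 exp 672 [609.3  10. ]
top 70 [371.4 196.2] area 620 exp 675 [604.  -57.6]
top 70 [402.9 197.9] area 620 exp 677 [ 599.  -125.1]
top 90 [340.  194.3] area 655 exp 672 [609.4  10.1]
top 90 [371.5 196. ] area 658 exp 675 [604.2 -57.7]
top 90 [403. 198.] area 665 exp 677 [ 598.7 -125.4]
side 70 [378.7 266.4] area 610 exp 761 [607.5   5.3]
side 70 [385.2 295.6] area 745 exp 897 [602.2 -62.3]
side 70 [392.4 328.1] area 895 exp 1067 [ 597.2 -129.6]
side 90 [361.2 247.8] area 172 exp 680 [587.5  56.9]
side 90 [378.6 266.1] area 670 exp 759 [607.5   6.1]
side 90 [385.2 295.2] area 799 exp 895 [602.4 -61.5]
side 90 [392.5 327.7] area 971 exp 1065 [ 597.5 -128.9]
```

View pics/w1.png

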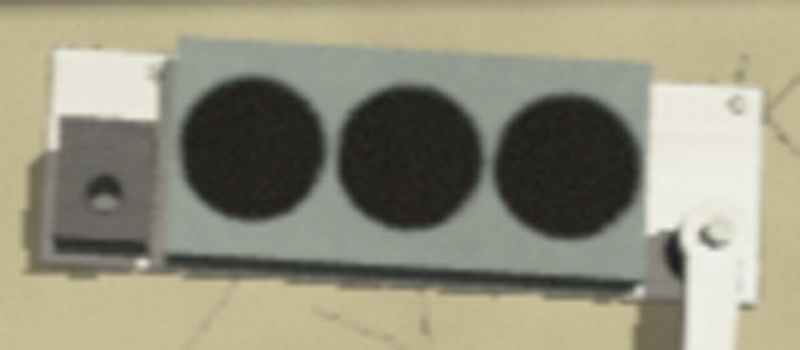

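Top view gives wells 68 mm apart at (609.4,10.1), (604.1,-57.6) and (598.8,-125.2), and the fork offset agrees. I'll use wells 1 and 2. Going to the cover at (507,246).

```bash
python3 -m creep '[[50,[-8.9,60.4,0],[0,0,0]],[50,[-8.9,60.4,0],[0,0,0]],[50,[-8.9,60.4,0],[0,0,0]],[50,[-8.9,60.4,0],[0,0,0]],[50,[-8.9,60.4,0],[0,0,0]]]'; python3 -m creep '[[50,[-8.9,60.4,0],[0,0,0]],[50,[-8.9,60.4,0],[0,0,0]],[50,[0,0,40],[0,0,0]],[50,[0,0,0],[0,0,0]],[50,[0,0,0],[0,0,0]]]'
python3 - <<'E'
from h import *
print(to_tool((507,246.1,40)),np.round(yaw(),3).tolist())
s=ctrl.capture("side");print(blobs(s,"yellow",40))
crop(s,220,110,150,130,5,"c1.png")
E
```

```text
time_s: 16.98
ee_pos: [476.9, 128.7, 117.5]
ee_rot: [0.052, 0.999, -0.001, -0.002]
force: [1.4, -0.8, 0.5]
opening: 50.1
time_s: 17.6
ee_pos: [508.0, 244.6, 79.1]
ee_rot: [0.053, 0.999, -0.0, -0.0]
force: [-0.2, 0.3, 0.0]
opening: 50.3
[ 1.1  1.4 39.1] [[-0.994, 0.105, -0.001], [0.105, 0.994, -0.0], [0.001, -0.001, -1.0]]
[([302.74, 195.87], [298, 188, 11, 17, 142]), ([249.95, 199.34], [245, 192, 11, 16, 139])]
```

View pics/c1.png

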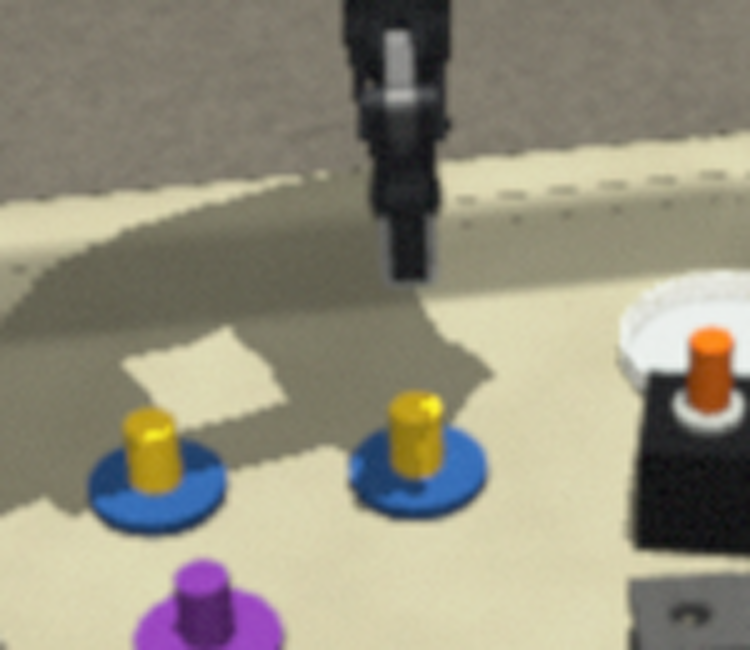

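The fingers are aligned above the right-hand cover: knob (415,405), finger (410,260). Descending in stages.

```bash
python3 -m creep '[[45,[1,1,40],[0,0,0]],[45,[0,0,25],[0,0,0]],[45,[0,0,15],[0,0,0]],[45,[0,0,0],[0,0,0]],[45,[0,0,0],[0,0,0]]]';python3 -m creep '[[45,[0,0,7],[0,0,0]],[45,[0,0,5],[0,0,0]],[45,[0,0,0],[0,0,0]]]'; python3 -m creep '[[15,[0,0,0],[0,0,0]],[15,[0,0,0],[0,0,0]],[15,[0,0,0],[0,0,0]],[15,[0,0,0],[0,0,0]]]' 50
python3 - <<'E'
from h import *
x=ctrl.state();print(x["ee_pos"],x["force"],x["opening"])
s=ctrl.capture("side")
crop(s,240,130,120,100,6,"c2.png")
E
```

```text
time_s: 18.27
ee_pos: [508.5, 246.5, 0.5]
ee_rot: [0.053, 0.999, 0.001, 0.001]
force: [-1.2, -0.6, 0.2]
opening: 45.0
time_s: 18.65
ee_pos: [507.0, 246.1, -13.2]
ee_rot: [0.052, 0.999, -0.0, -0.0]
force: [-0.2, 0.2, 0.7]
opening: 44.9
time_s: 19.15
ee_pos: [507.7, 246.3, -12.4]
ee_rot: [0.052, 0.999, 0.0, 0.0]
force: [0.8, -0.4, 2.7]
opening: 19.8
[507.7036072  246.34023291 -12.44522263] [ 0.76336992 -0.41779809  2.6928673 ] 19.766580243541412
```

View pics/c2.png

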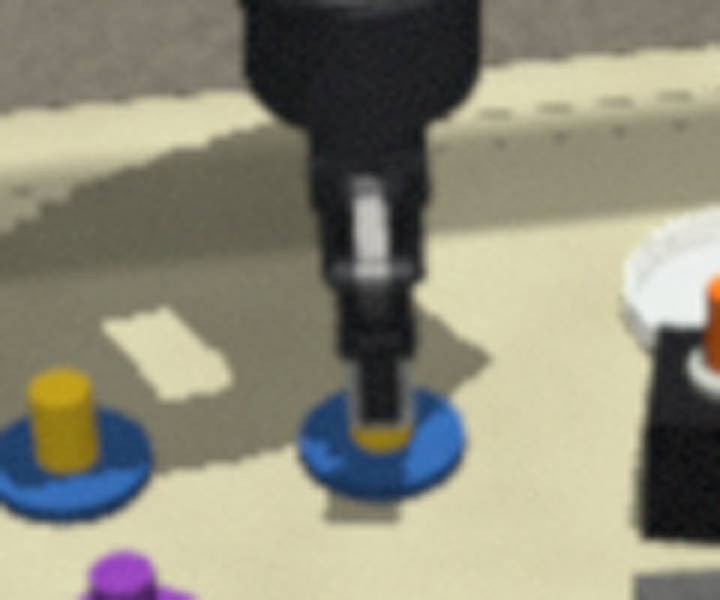

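The cover is gripped (19.8 opening on the 22 mm knob) and sits level. Lifting and carrying it to well 1.

```bash
python3 -m creep '[[15,[0,0,-20],[0,0,0]],[15,[0,0,-40],[0,0,0]],[15,[0,0,-30],[0,0,0]],[15,[-25.2,-44.8,0],[0,0,0]],[15,[-25.2,-44.8,0],[0,0,0]]]';python3 -m creep '[[15,[-25.2,-44.8,0],[0,0,0]],[15,[-25.2,-44.8,0],[0,0,0]],[15,[-25.2,-44.8,0],[0,0,0]],[15,[0,0,0],[0,0,0]],[15,[0,0,0],[0,0,0]]]'
python3 - <<'E'
from h import *
x=ctrl.state();print(x["ee_pos"],x["force"],x["opening"],to_tool((609.4,10.1,32)))
s=ctrl.capture("side");t=ctrl.capture("top")
print(blobs(s,"blue",100)[:6],blobs(s,"yellow",30))
crop(s,310,170,130,130,5,"c3.png")
E
```

```text
time_s: 19.82
ee_pos: [548.4, 151.3, 77.4]
ee_rot: [0.051, 0.999, 0.0, 0.0]
force: [0.1, -0.6, -0.6]
opening: 20.0
time_s: 20.45
ee_pos: [608.6, 10.5, 76.6]
ee_rot: [0.053, 0.999, 0.0, -0.001]
force: [0.2, -0.3, -1.8]
opening: 19.5
[608.55535631  10.51115771  76.57515387] [ 0.19344003 -0.26925986 -1.80669403] 19.481439120395034 [-1.  -0.3 44.6]
[([552.68, 161.19], [531, 143, 44, 37, 1293]), ([251.06, 208.54], [238, 199, 27, 17, 247]), ([579.26, 243.33], [556, 223, 47, 42, 1496]), ([378.63, 243.59], [363, 230, 34, 24, 429]), ([613.75, 292.72], [588, 270, 52, 46, 1818]), ([634.31, 359.3], [626, 338, 14, 42, 367])] [([250.14, 199.06], [245, 192, 11, 16, 134])]
```

View pics/c3.png

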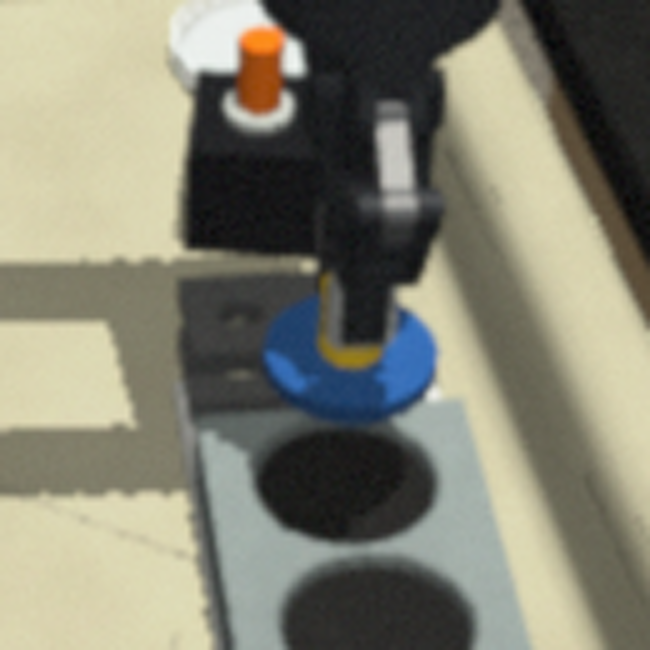

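Run:
```python
from h import *
s=ctrl.capture("side")
def bb(x,y,z0):
    a=np.linspace(0,2*np.pi,90);P=np.array([proj(s,(x+29*np.cos(q),y+29*np.sin(q),z)) for z in(z0+3,z0+10) for q in a]);return P.min(0),P.max(0)
print(bb(608.6,10.5,89),bb(606.6,10.5,89)); print("meas",310+264/5,310+437/5,170+293/5,170+420/5)
```

```text
(array([362.82034518, 227.26256437]), array([397.97234679, 253.69184075])) (array([361.64887564, 227.39724131]), array([396.79757977, 253.83837131]))
meas 362.8 397.4 228.6 254.0
```

The cover is within 1 mm of where it should be. Lowering it into well 1.

```bash
python3 -m creep '[[15,[-0.6,-0.3,25],[0,0,0]],[15,[0,0,18],[0,0,0]],[15,[0,0,8],[0,0,0]],[15,[0,0,4],[0,0,0]],[15,[0,0,0],[0,0,0]]]'; python3 -m creep '[[15,[0,0,3],[0,0,0]],[15,[0,0,0],[0,0,0]]]'
```

```text
time_s: 21.22
ee_pos: [610.1, 10.2, 22.5]
ee_rot: [0.052, 0.999, 0.0, 0.0]
force: [0.9, -0.6, -0.6]
opening: 20.1
time_s: 21.48
ee_pos: [610.8, 10.0, 20.2]
ee_rot: [0.052, 0.999, 0.0, 0.001]
force: [-0.1, 0.2, 3.5]
opening: 20.0
```

```bash
python3 -m creep '[[15,[0,0,3],[0,0,0]],[15,[0,0,0],[0,0,0]]]'; python3 -m creep '[[15,[0,0,3],[0,0,0]],[15,[0,0,0],[0,0,0]]]' 60;python3 -m creep '[[15,[0,0,2],[0,0,0]],[15,[0,0,0],[0,0,0]]]'
```

```text
time_s: 21.72
ee_pos: [610.7, 10.0, 17.1]
ee_rot: [0.052, 0.999, 0.0, 0.001]
force: [-0.2, 2.0, 3.9]
opening: 19.8
time_s: 21.98
ee_pos: [610.8, 10.1, 15.4]
ee_rot: [0.052, 0.999, 0.0, 0.001]
force: [-1.9, 0.9, 12.7]
opening: 19.6
time_s: 22.22
ee_pos: [611.1, 10.0, 15.3]
ee_rot: [0.052, 0.999, 0.0, 0.002]
force: [-6.3, 1.6, 22.4]
opening: 19.4
```

Hard stop at z 15.3 (predicted 15.6) with 22 N, so it's home. Release, lift, and check.

```bash
python3 -m creep '[[15,[0,0,-2],[0,0,0]],[40,[0,0,0],[0,0,0]],[40,[0,0,0],[0,0,0]],[45,[0,0,0],[0,0,0]],[45,[0,0,-30],[0,0,0]]]'; python3 -m creep '[[45,[0,0,-40],[0,0,0]],[45,[0,0,-15],[0,0,0]],[45,[25,44,0],[0,0,0]],[45,[25,44,0],[0,0,0]],[45,[25,44,0],[0,0,0]]]';python3 -m creep '[[45,[25,44,0],[0,0,0]],[45,[25,44,0],[0,0,0]],[45,[40,0,0],[0,0,0]],[45,[0,0,0],[0,0,0]],[45,[0,0,0],[0,0,0]]]'
python3 - <<'E'
from h import *
s=ctrl.capture("side");t=ctrl.capture("top")
ys,yt=blobs(s,"yellow",40),blobs(t,"yellow",40)
print(ys,yt)
for u in ys:
  p=atz(s,u[0],25)
  for z0 in((28,34) if p[1]<100 else (0,)): print("side",z0,cyl([s],[u[0]],11,z0+10,z0+40,p[:2])[0].round(1))
for u in yt:
  p=atz(t,u[0],25)
  for z0 in((28,34) if p[1]<100 else (0,)): print("top",z0,cyl([t],[u[0]],11,z0+10,z0+40,p[:2])[0].round(1))
crop(s,320,220,110,110,6,"c4.png"); print(ctrl.state()["ee_pos"],to_tool((399.5,254.9,40)))
E
```

```text
time_s: 22.85
ee_pos: [607.6, 9.9, 40.7]
ee_rot: [0.052, 0.999, -0.0, -0.003]
force: [0.5, 0.5, 0.6]
opening: 44.8
time_s: 23.48
ee_pos: [547.8, 150.0, 97.1]
ee_rot: [0.053, 0.999, -0.0, -0.001]
force: [-0.5, 0.0, 0.6]
opening: 45.1
time_s: 24.1
ee_pos: [469.1, 245.9, 97.9]
ee_rot: [0.052, 0.999, -0.0, 0.0]
force: [-0.2, 0.7, -0.8]
opening: 44.6
[([249.96, 198.94], [244, 192, 12, 16, 141]), ([379.5, 258.55], [374, 250, 13, 19, 199])] [([340.06, 191.49], [336, 186, 10, 12, 85])]
side 0 [398.1 254.8]
side 28 [609.4  10.2]
side 34 [607.7   4.2]
top 28 [612.   10.4]
top 34 [610.6  10.6]
[469.72822999 245.64826785  98.00933999] [70.8  1.8 58. ]
```

View pics/c4.png

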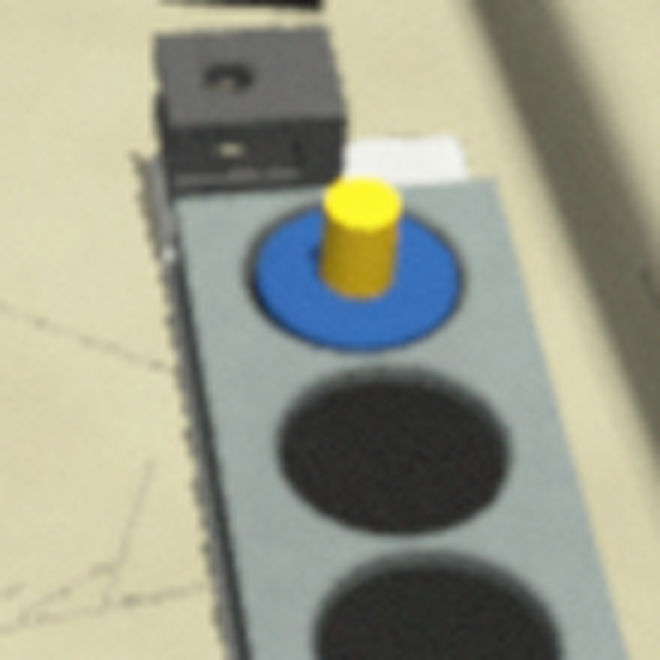

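The first cover is sunk in well 1, level: (360,275) in the crop, and its fit matches the home height, not the proud one. The second cover hasn't moved; going to it.

```bash
python3 -m creep '[[45,[35.4,1,0],[0,0,0]],[45,[35.4,0.8,0],[0,0,0]],[45,[0,0,40],[0,0,0]],[45,[0,0,0],[0,0,0]],[45,[0,0,0],[0,0,0]]]'
python3 - <<'E'
from h import *
print(to_tool((399.5,254.9,-12.5)))
s=ctrl.capture("side")
crop(s,200,120,110,110,6,"c5.png")
E
```

```text
time_s: 24.82
ee_pos: [399.9, 255.3, 58.9]
ee_rot: [0.053, 0.999, 0.0, 0.001]
force: [0.3, 0.2, 0.5]
opening: 44.7
[ 0.5 -0.5 71.4]
```

View pics/c5.png

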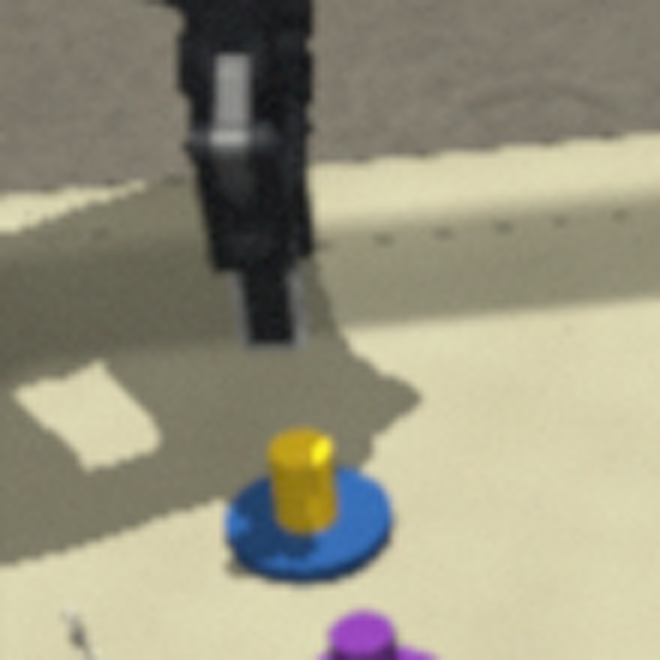

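Run:
```python
from h import *
s=ctrl.capture("side")
print(blobs(s,"yellow",40)[0])
for p in((399.5,254.9,40),(399.9,255.3,59),(399.9,255.3,92),(399.9,230,92),(399.9,235,98)): print(p,(proj(s,p)-[200,120]+.5)*6)
```

```text
([249.93, 199.32], [245, 192, 11, 17, 138])
(399.5, 254.9, 40) [302.17252191 441.20151424]
(399.9, 255.3, 59) [297.26211437 394.85990153]
(399.9, 255.3, 92) [286.45442903 313.25584866]
(399.9, 230, 92) [290.71688991 357.88388906]
(399.9, 235, 98) [287.83391537 333.659599  ]
```

```bash
python3 -m creep '[[45,[0,-0.5,30],[0,0,0]],[45,[0,0,20],[0,0,0]],[45,[0,0,0],[0,0,0]],[45,[0,0,0],[0,0,0]]]'
python3 - <<'E'
from h import *
s=ctrl.capture("side")
print((proj(s,(508-2.6,220,110))-[220,110]+.5)*5,"A finger seen 410,~275")
print(to_tool((399.5,254.9,-12.5)))
crop(s,200,120,110,110,6,"c6.png")
E
```

```text
time_s: 25.42
ee_pos: [399.6, 255.2, 9.3]
ee_rot: [0.052, 0.999, 0.001, 0.001]
force: [-0.3, -0.6, -0.7]
opening: 44.9
[414.63786963 295.77413675] A finger seen 410,~275
[ 0.1 -0.3 21.9]
```

View pics/c6.png

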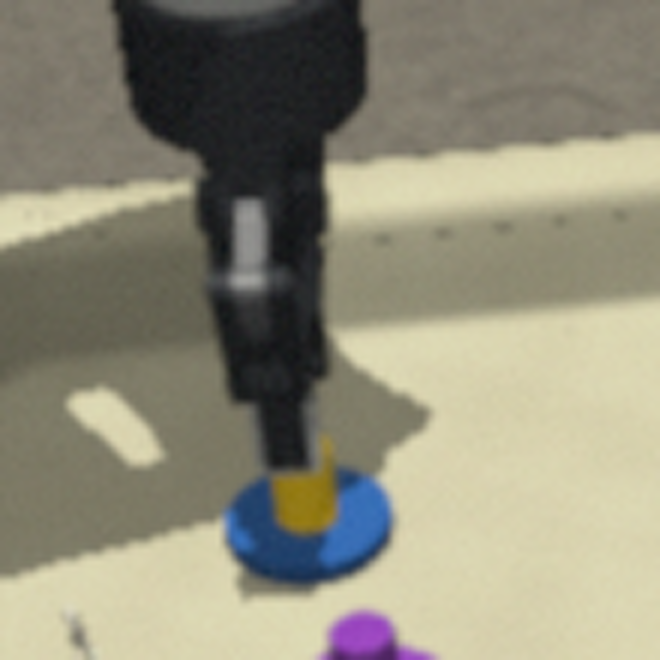

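```bash
python3 -m creep '[[45,[-1.2,0,14],[0,0,0]],[45,[0,0,8],[0,0,0]],[45,[0,0,0],[0,0,0]]]'; python3 -m creep '[[15,[0,0,0],[0,0,0]],[15,[0,0,0],[0,0,0]],[15,[0,0,0],[0,0,0]],[15,[0,0,0],[0,0,0]]]' 50;  python3 -c "
from h import *
x=ctrl.state();print(x['ee_pos'],x['force'],x['opening'],np.round(yaw(),4).tolist())
d=np.array([604.1,-57.6,0])-x['ee_pos'];print(R.from_quat(x['ee_rot']).inv().apply([d[0],d[1],0]))"
```

```text
time_s: 25.85
ee_pos: [399.0, 254.1, -14.6]
ee_rot: [0.052, 0.999, -0.001, -0.001]
force: [0.3, -0.1, 0.6]
opening: 45.2
time_s: 26.35
ee_pos: [400.0, 254.7, -13.5]
ee_rot: [0.052, 0.999, 0.0, 0.0]
force: [-0.6, 0.7, 2.6]
opening: 19.9
[399.96481497 254.69448922 -13.47414107] [-0.62839523  0.67557252  2.63837349] 19.905822429938066 [[-0.9945, 0.1046, 0.0007], [0.1046, 0.9945, 0.0005], [-0.0007, 0.0006, -1.0]]
[-2.35671100e+02 -2.89237194e+02 -2.46955105e-03]
```

```bash
python3 -m creep '[[15,[0,0,-20],[0,0,0]],[15,[0,0,-40],[0,0,0]],[15,[0,0,-30],[0,0,0]],[15,[-33.7,-41.3,0],[0,0,0]],[15,[-33.7,-41.3,0],[0,0,0]]]'; python3 -m creep '[[15,[-33.7,-41.3,0],[0,0,0]],[15,[-33.7,-41.3,0],[0,0,0]],[15,[-33.7,-41.3,0],[0,0,0]],[15,[-33.7,-41.3,0],[0,0,0]],[15,[-33.5,-41.4,0],[0,0,0]]]';python3 -m creep '[[15,[0,0,20],[0,0,0]],[15,[0,0,0],[0,0,0]],[15,[0,0,0],[0,0,0]]]';  python3 - <<'E'
from h import *
x=ctrl.state();print(x["ee_pos"],x["force"],x["opening"],to_tool((604.1,-57.6,30)))
s=ctrl.capture("side")
crop(s,320,200,120,120,6,"c7.png")
z0=x["ee_pos"][2]+13.5;X,Y=x["ee_pos"][:2]
a=np.linspace(0,2*np.pi,90);P=np.array([proj(s,(X+29*np.cos(q),Y+29*np.sin(q),z)) for z in(z0+3,z0+10) for q in a])
print(((P.min(0)-[320,200]+.5)*6).round(),((P.max(0)-[320,200]+.5)*6).round())
E
```

```text
time_s: 26.98
ee_pos: [458.7, 164.8, 76.7]
ee_rot: [0.051, 0.999, 0.0, 0.001]
force: [0.4, 0.7, -0.6]
opening: 20.0
time_s: 27.6
ee_pos: [604.3, -59.3, 75.8]
ee_rot: [0.053, 0.999, 0.0, -0.0]
force: [0.4, 1.2, -1.2]
opening: 20.2
time_s: 27.98
ee_pos: [603.6, -57.2, 56.4]
ee_rot: [0.052, 0.999, 0.0, -0.0]
force: [0.8, 0.2, -0.8]
opening: 19.7
[603.61996661 -57.24281448  56.38177288] [ 0.81792662  0.17210936 -0.84491212] 19.694315284029372 [-0.5 -0.3 26.4]
[293. 382.] [513. 557.]
```

View pics/c7.png

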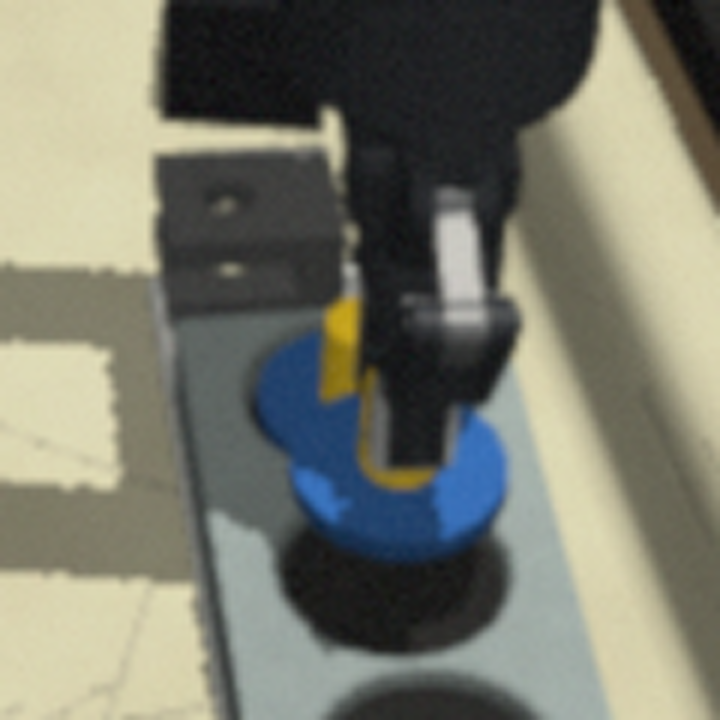

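Disc spans 291–508 against the expected 293–513, so it's centred to about 1 mm. Lowering into well 2.

```bash
python3 -m creep '[[15,[-1,-0.3,18],[0,0,0]],[15,[0,0,10],[0,0,0]],[15,[0,0,5],[0,0,0]],[15,[0,0,0],[0,0,0]]]' 60; python3 -m creep '[[15,[0,0,3],[0,0,0]],[15,[0,0,0],[0,0,0]]]'; python3 -m creep '[[15,[0,0,3],[0,0,0]],[15,[0,0,0],[0,0,0]]]'
```

```text
time_s: 28.52
ee_pos: [604.5, -58.0, 22.6]
ee_rot: [0.052, 0.999, 0.0, -0.001]
force: [-0.1, -0.7, -0.8]
opening: 19.9
time_s: 28.78
ee_pos: [605.1, -58.2, 20.4]
ee_rot: [0.052, 0.999, 0.0, 0.0]
force: [0.2, 0.2, -0.5]
opening: 19.4
time_s: 29.02
ee_pos: [605.2, -58.2, 17.9]
ee_rot: [0.052, 0.999, -0.0, 0.001]
force: [-1.6, 0.7, 3.9]
opening: 19.2
```

```bash
python3 -m creep '[[15,[0,0,3],[0,0,0]],[15,[0,0,0],[0,0,0]]]'; python3 -m creep '[[15,[0,0,2],[0,0,0]],[15,[0,0,0],[0,0,0]]]'; python3 -m creep '[[15,[0,0,1.5],[0,0,0]],[15,[0,0,0],[0,0,0]]]'
```

```text
time_s: 29.28
ee_pos: [605.2, -58.2, 14.8]
ee_rot: [0.052, 0.999, -0.0, 0.001]
force: [-0.5, 0.7, 5.5]
opening: 19.7
time_s: 29.52
ee_pos: [605.3, -58.2, 14.4]
ee_rot: [0.052, 0.999, -0.0, 0.001]
force: [-4.0, 0.2, 14.1]
opening: 19.6
time_s: 29.78
ee_pos: [605.4, -58.2, 14.3]
ee_rot: [0.052, 0.999, -0.0, 0.001]
force: [-6.6, 1.0, 21.0]
opening: 19.6
```

Hard stop at 14.3 (predicted 14.5). Release, lift, and check.

```bash
python3 -m creep '[[15,[0,0,-2.5],[0,0,0]],[32,[0,0,0],[0,0,0]],[32,[0,0,0],[0,0,0]],[32,[0,0,0],[0,0,0]],[32,[0,0,-30],[0,0,0]]]'; python3 -m creep '[[40,[0,0,-40],[0,0,0]],[40,[0,0,-20],[0,0,0]],[40,[50,-28,0],[0,0,0]],[40,[50,-28,0],[0,0,0]],[40,[50,-28,0],[0,0,0]]]';python3 -m creep '[[40,[35,0,0],[0,0,0]],[40,[0,0,0],[0,0,0]],[40,[0,0,0],[0,0,0]]]'
python3 - <<'E'
from h import *
s=ctrl.capture("side");t=ctrl.capture("top")
for n,c in(("side",s),("top",t)):
  for u in blobs(c,"yellow",40): 
    p=atz(c,u[0],50);print(n,"cover",u,cyl([c],[u[0]],11,38,68,p[:2])[0].round(1))
  for u in blobs(c,"red",40): 
    p=atz(c,u[0],68);print(n,"post",u,cyl([c],[u[0]],9,52,84,p[:2])[0].round(1))
cv2.imwrite("pics/d1.png",s["color"]);cv2.imwrite("pics/d1t.png",t["color"]);print(ctrl.state()["ee_pos"])
E
```

```text
time_s: 30.4
ee_pos: [602.7, -57.9, 40.8]
ee_rot: [0.052, 0.999, 0.0, -0.003]
force: [0.2, 0.4, -0.4]
opening: 32.4
time_s: 31.02
ee_pos: [445.2, -126.5, 102.9]
ee_rot: [0.052, 0.999, -0.0, -0.0]
force: [1.1, -1.0, 0.3]
opening: 39.8
time_s: 31.4
ee_pos: [413.2, -122.6, 103.5]
ee_rot: [0.052, 0.999, -0.0, 0.001]
force: [1.0, -0.7, 0.1]
opening: 39.9
side cover ([379.55, 258.54], [374, 250, 13, 19, 199]) [609.5  10.2]
side cover ([386.16, 287.45], [380, 278, 14, 20, 223]) [604.3 -57.6]
side post ([266.05, 355.47], [260, 345, 13, 22, 219]) [ 401.  -169.9]
top cover ([340.14, 191.4], [336, 186, 10, 12, 83]) [612.2  10.2]
top cover ([372.32, 193.38], [368, 188, 10, 12, 87]) [606.6 -58.3]
[ 413.43269651 -122.46723851  103.24037473]
```

View pics/d1.png

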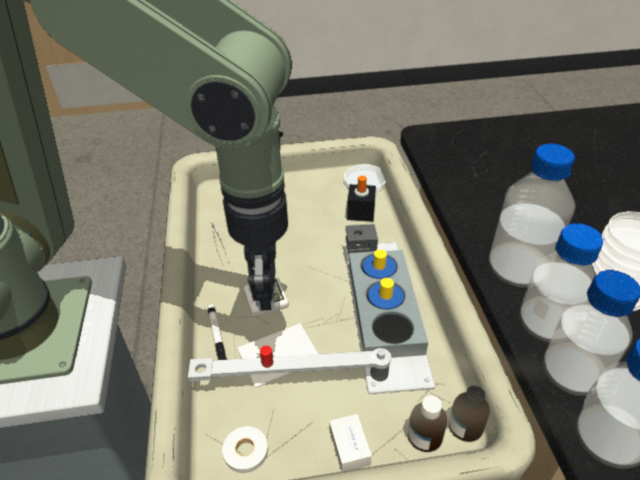

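View pics/d1t.png

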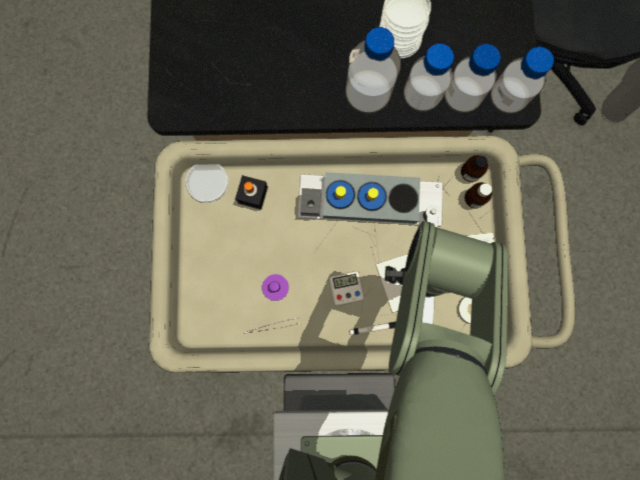

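Both covers are home and level in wells 1 and 2, and nothing else has moved. Next, back to the post at (403.2,-170.2).

```bash
python3 -c "
from h import *
print(to_tool((403.2,-170.2,60)))"; python3 -m creep '[[40,[5,-48.5,0],[0,0,0]],[40,[0,0,20],[0,0,0]],[40,[0,0,0],[0,0,0]],[40,[0,0,0],[0,0,0]]]';  python3 -c "
from h import *
print(to_tool((403.2,-170.2,29.4)))
s=ctrl.capture('side');crop(s,210,270,110,110,6,'e1.png')"
```

```text
[  5.3 -48.5  43.2]
time_s: 32.0
ee_pos: [402.8, -169.9, 83.4]
ee_rot: [0.052, 0.999, 0.0, 0.0]
force: [-0.1, 0.9, -0.2]
opening: 40.0
[-0.4 -0.3 54. ]
```

View pics/e1.png

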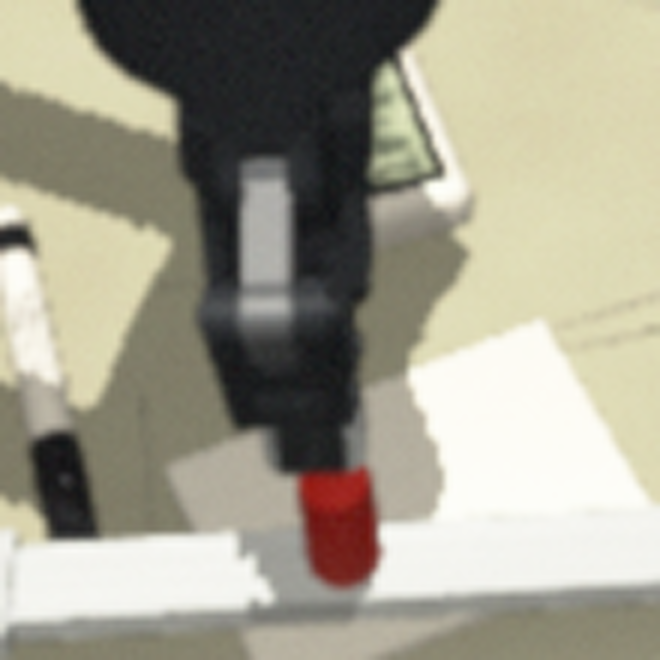

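```bash
python3 -m creep '[[40,[0,0,30],[0,0,0]],[40,[0,0,22],[0,0,0]],[40,[0,0,0],[0,0,0]],[40,[0,0,0],[0,0,0]]]'; python3 -m creep '[[8,[0,0,0],[0,0,0]],[8,[0,0,0],[0,0,0]],[8,[0,0,0],[0,0,0]],[8,[0,0,0],[0,0,0]]]' 25; python3 -m creep '[[8,[-1.6,22.8,0],[0,0,8]],[8,[-1.6,22.8,0],[0,0,8]],[8,[-1.6,22.8,0],[0,0,8]]]'; python3 -m creep '[[8,[-1.6,22.8,0],[0,0,8]],[8,[-1.6,22.8,0],[0,0,8]],[8,[-1.6,22.8,0],[0,0,8]],[8,[-1.6,22.8,0],[0,0,8]]]'
```

```text
time_s: 32.55
ee_pos: [403.0, -170.2, 32.2]
ee_rot: [0.052, 0.999, -0.0, 0.001]
force: [0.5, -0.1, -0.2]
opening: 39.8
time_s: 33.05
ee_pos: [402.8, -170.4, 32.2]
ee_rot: [0.052, 0.999, -0.0, 0.001]
force: [-0.8, 0.3, 5.5]
opening: 16.6
time_s: 33.42
ee_pos: [423.3, -104.8, 32.2]
ee_rot: [0.261, 0.965, -0.0, 0.0]
force: [0.2, -0.8, 6.0]
opening: 16.8
time_s: 33.92
ee_pos: [488.0, -41.3, 32.2]
ee_rot: [0.517, 0.856, 0.0, -0.001]
force: [-0.9, 0.5, 6.3]
opening: 16.5
```

```bash
python3 -m creep '[[8,[-1.6,22.8,0],[0,0,8]],[8,[-1.6,22.8,0],[0,0,8]],[8,[-1.6,22.8,0],[0,0,8]]]'; python3 -m creep '[[8,[-1.4,20,0],[0,0,7]],[8,[0,2,0],[0,0,1]],[8,[0,0,0],[0,0,0]]]';  python3 -c "
from h import *
s=ctrl.capture('side');crop(s,310,190,120,120,6,'e2.png');print(np.round(yaw(),3).tolist())"
```

```text
time_s: 34.3
ee_pos: [554.1, -22.1, 32.2]
ee_rot: [0.684, 0.73, 0.001, -0.001]
force: [-0.9, 1.3, 6.1]
opening: 17.1
time_s: 34.67
ee_pos: [577.0, -22.2, 32.3]
ee_rot: [0.732, 0.682, 0.002, -0.0]
force: [0.5, 5.9, 5.2]
opening: 16.3
[[0.071, 0.997, 0.003], [0.997, -0.071, 0.003], [0.003, 0.002, -1.0]]
```

View pics/e2.png

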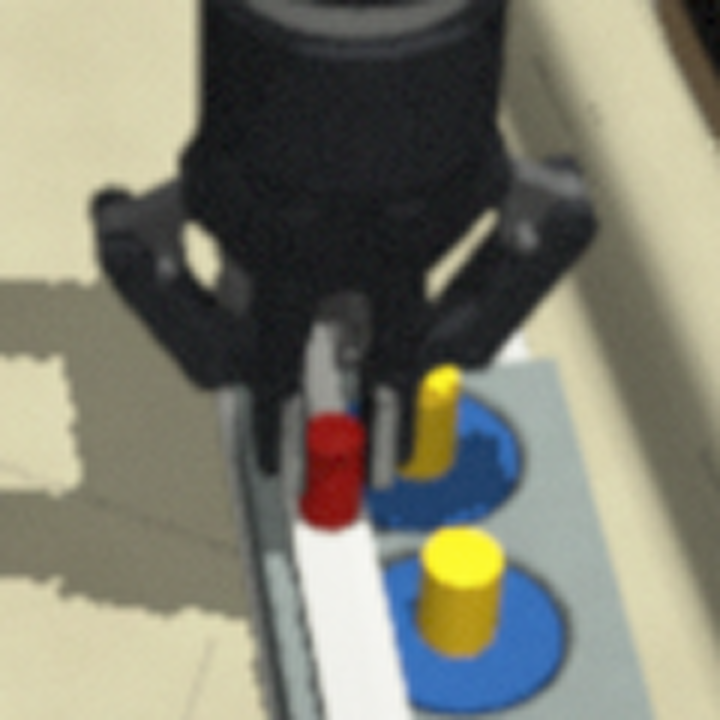

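Nearly shut. Nudging it against the stop.

```bash
python3 -m creep '[[8,[0,2,0],[0,0,0]],[8,[0,0,0],[0,0,0]]]';python3 -m creep '[[8,[0,1.5,0],[0,0,0]],[8,[0,0,0],[0,0,0]]]'; python3 -m creep '[[8,[0,1.5,0],[0,0,0]],[8,[0,0,0],[0,0,0]]]'
```

```text
time_s: 34.98
ee_pos: [578.0, -22.2, 32.3]
ee_rot: [0.732, 0.681, 0.002, -0.001]
force: [0.0, 4.9, 4.8]
opening: 16.6
time_s: 35.22
ee_pos: [577.9, -22.2, 32.2]
ee_rot: [0.732, 0.681, 0.0, -0.002]
force: [-3.8, 6.7, 8.2]
opening: 16.8
time_s: 35.48
ee_pos: [577.8, -22.2, 32.2]
ee_rot: [0.732, 0.681, -0.001, -0.003]
force: [-6.3, 6.5, 10.6]
opening: 16.7
```

The stop is felt at x 577.9. Release straight up.

```bash
python3 -m creep '[[40,[0,-2,0],[0,0,0]],[40,[0,0,0],[0,0,0]],[40,[0,0,0],[0,0,0]],[40,[0,0,-30],[0,0,0]],[40,[0,0,-50],[0,0,0]]]'; python3 -m creep '[[40,[0,-60,-10],[0,0,0]],[40,[0,-60,0],[0,0,0]],[40,[0,-60,0],[0,0,0]],[40,[0,-60,0],[0,0,0]],[40,[0,0,0],[0,0,0]]]'
python3 - <<'E'
from h import *
s=ctrl.capture("side");t=ctrl.capture("top")
for n,c in(("side",s),("top",t)):
  for col,r,z0,z1 in(("yellow",11,38,68),("red",9,52,84),("orange",9,57,89)):
   for u in blobs(c,col,50): 
    p=atz(c,u[0],50);print(n,col,u[0],cyl([c],[u[0]],r,z0,z1,p[:2])[0].round(1))
a=cv2.resize(s["color"][210:370,300:450],(480,512),interpolation=cv2.INTER_CUBIC);cv2.imwrite("pics/e3.png",a)
crop(t,230,165,220,70,3.6,"e3t.png");print(ctrl.state()["ee_pos"])
E
```

```text
time_s: 36.1
ee_pos: [577.3, -24.2, 110.2]
ee_rot: [0.731, 0.682, -0.002, -0.002]
force: [0.3, -0.4, -0.0]
opening: 39.7
time_s: 36.72
ee_pos: [334.4, -7.1, 120.7]
ee_rot: [0.731, 0.682, -0.001, -0.001]
force: [1.3, -0.8, 0.3]
opening: 40.0
side yellow [379.58, 258.5] [609.6  10.3]
side yellow [386.16, 287.41] [604.3 -57.5]
side red [365.33, 267.77] [576.9 -22.2]
side orange [361.48, 183.68] [617.9 201.4]
side orange [433.4, 436.5] [ 595.4 -329.2]
side orange [470.81, 436.65] [ 640.6 -336.9]
top yellow [340.1, 191.37] [612.3  10.3]
top yellow [372.24, 193.4] [606.6 -58.1]
top red [355.82, 204.58] [579.6 -21.4]
top orange [248.41, 186.23] [622.1 203.8]
[339.98279429  -7.49899236 121.75145946]
```

View pics/e3.png

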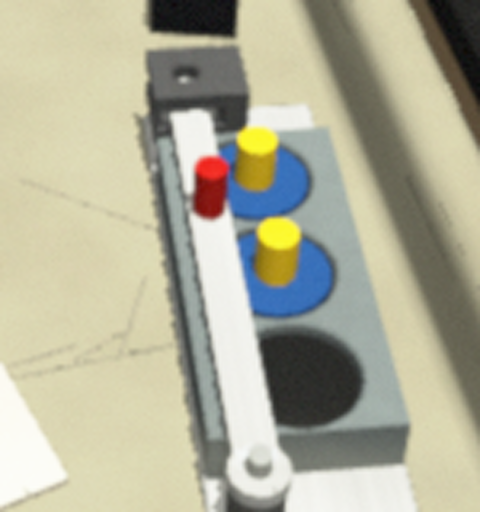

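View pics/e3t.png

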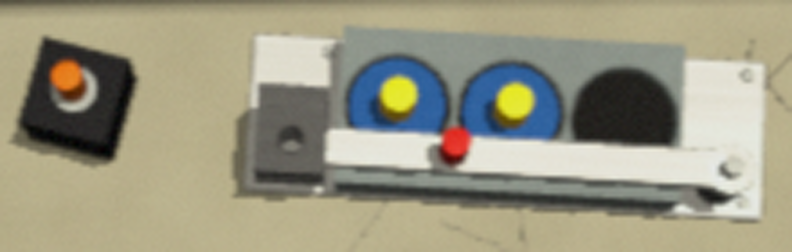

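The bar is shut: the post is within about 1 mm of its original place. Both covers are home. Turning back to the first pin-grasp orientation.

```bash
python3 -m creep '[[45,[0,0,0],[0,0,-9.7]],[45,[0,0,0],[0,0,-9.7]],[45,[0,0,0],[0,0,-9.7]],[45,[0,0,0],[0,0,-9.7]],[45,[0,0,0],[0,0,-9.7]]]'; python3 -m creep '[[45,[0,0,0],[0,0,-9.7]],[45,[0,0,0],[0,0,-8.9]],[45,[0,0,0],[0,0,0]],[45,[0,0,0],[0,0,0]]]'; python3 -c "
from h import *
print(to_tool((619.8,202.7,130)),np.round(yaw(),3).tolist())"
```

```text
time_s: 37.45
ee_pos: [341.5, -7.6, 121.4]
ee_rot: [0.384, 0.923, 0.0, 0.001]
force: [-0.5, 0.0, -0.2]
opening: 45.2
time_s: 37.95
ee_pos: [340.2, -7.4, 121.2]
ee_rot: [0.234, 0.972, 0.0, 0.0]
force: [-0.6, -0.7, -0.3]
opening: 45.2
[-153.6  314.2   -8.7] [[-0.891, 0.454, 0.0], [0.454, 0.891, 0.0], [-0.0, 0.0, -1.0]]
```

```bash
python3 -m creep '[[45,[-25.6,52.4,-1.5],[0,0,0]],[45,[-25.6,52.4,-1.5],[0,0,0]],[45,[-25.6,52.4,-1.5],[0,0,0]],[45,[-25.6,52.4,-1.5],[0,0,0]],[45,[-25.6,52.4,-1.5],[0,0,0]]]'; python3 -m creep '[[45,[-25.6,52.2,-1.5],[0,0,0]],[45,[0,0,25],[0,0,0]],[45,[0,0,20],[0,0,0]],[45,[0,0,0],[0,0,0]],[45,[0,0,0],[0,0,0]]]'; python3 -c "
from h import *
print(to_tool((619.8,202.7,31.5)))
s=ctrl.capture('side');crop(s,300,110,120,120,6,'f1.png')"
```

```text
time_s: 38.58
ee_pos: [573.8, 169.8, 128.5]
ee_rot: [0.233, 0.972, -0.0, 0.0]
force: [0.9, -0.5, 1.0]
opening: 44.9
time_s: 39.2
ee_pos: [619.0, 203.5, 85.9]
ee_rot: [0.233, 0.972, 0.0, 0.001]
force: [0.3, 0.1, 0.9]
opening: 45.2
[-1.  -0.4 54.4]
```

View pics/f1.png

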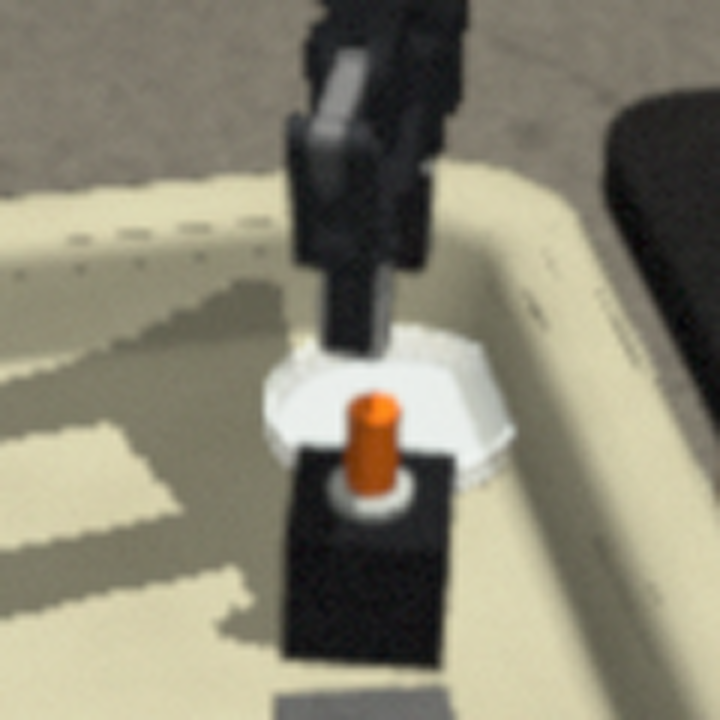

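The fingers straddle above the handle at (373,410). Descend to the same grip height, close and lift.

```bash
python3 -m creep '[[40,[-0.7,-0.4,25],[0,0,0]],[40,[0,0,18],[0,0,0]],[40,[0,0,11],[0,0,0]],[40,[0,0,0],[0,0,0]],[40,[0,0,0],[0,0,0]]]' 50; python3 -m creep '[[8,[0,0,0],[0,0,0]],[8,[0,0,0],[0,0,0]],[8,[0,0,0],[0,0,0]],[8,[0,0,0],[0,0,0]]]'; python3 -c "
from h import *
print(ctrl.state()['ee_pos'],to_tool((619.8,202.7,31.5)))"
```

```text
time_s: 39.88
ee_pos: [619.4, 202.9, 31.9]
ee_rot: [0.233, 0.973, 0.0, 0.001]
force: [0.5, 0.8, 1.6]
opening: 39.8
time_s: 40.38
ee_pos: [619.4, 202.8, 32.1]
ee_rot: [0.233, 0.973, 0.0, 0.001]
force: [-0.3, 0.0, 5.2]
opening: 16.2
[619.41091664 202.82453282  32.14683731] [-0.4  0.1  0.6]
```

```bash
python3 -m creep '[[8,[0,0,-10],[0,0,0]],[8,[0,0,-30],[0,0,0]],[8,[0,0,-40],[0,0,0]],[8,[0,0,-10],[0,0,0]],[8,[-9.3,-43.1,0],[0,0,0]]]'; python3 -m creep '[[8,[-9.3,-43.1,0],[0,0,0]],[8,[-9.2,-43.2,0],[0,0,0]],[8,[0,0,20],[0,0,0]],[8,[0,0,0],[0,0,0]],[8,[0,0,0],[0,0,0]]]';python3 -c "
from h import *
print(ctrl.state()['ee_pos'],to_tool((585.4,74.9,97)))
s=ctrl.capture('side');crop(s,300,160,120,120,6,'f2.png')"
```

```text
time_s: 41.0
ee_pos: [608.2, 161.7, 121.4]
ee_rot: [0.231, 0.973, 0.001, 0.001]
force: [0.3, -1.3, -2.3]
opening: 16.4
time_s: 41.62
ee_pos: [585.0, 75.1, 101.0]
ee_rot: [0.232, 0.973, -0.0, -0.0]
force: [-0.2, -0.0, -1.1]
opening: 15.8
[584.99921023  75.06163981 101.04718277] [-0.4  0.   4. ]
```

View pics/f2.png

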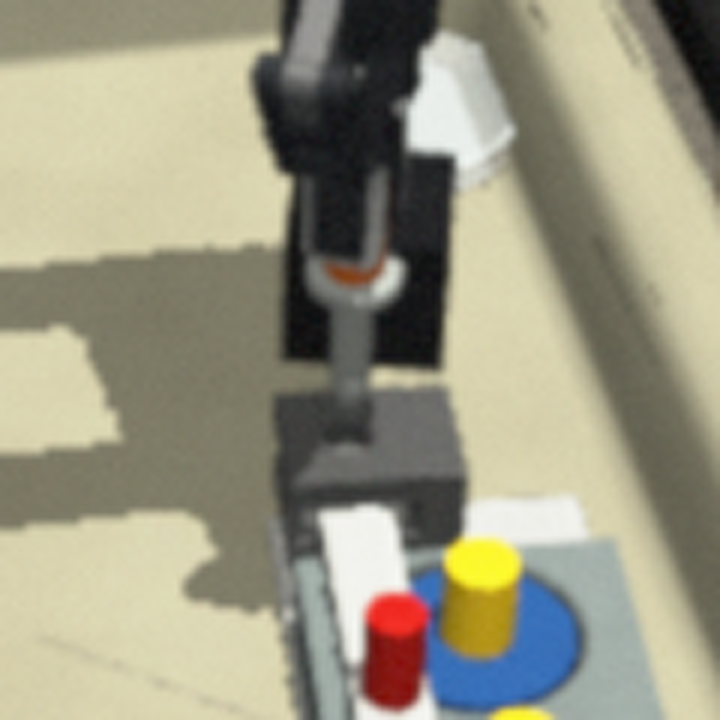

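The pin is upright, with its tip above the fork hole at (350,435). Inserting in stages.

```bash
python3 -m creep '[[8,[-0.4,0,10],[0,0,0]],[8,[0,0,6],[0,0,0]],[8,[0,0,6],[0,0,0]],[8,[0,0,0],[0,0,0]]]'; python3 -m creep '[[8,[0,0,6],[0,0,0]],[8,[0,0,6],[0,0,0]],[8,[0,0,0],[0,0,0]]]'
```

```text
time_s: 42.18
ee_pos: [584.9, 74.5, 78.5]
ee_rot: [0.233, 0.973, -0.0, -0.001]
force: [0.4, -0.1, -0.4]
opening: 16.3
time_s: 42.55
ee_pos: [584.9, 74.5, 66.5]
ee_rot: [0.233, 0.973, -0.0, -0.001]
force: [-0.3, 0.1, -1.7]
opening: 16.3
```

```bash
python3 -m creep '[[8,[0,0,5],[0,0,0]],[8,[0,0,5],[0,0,0]],[8,[0,0,0],[0,0,0]]]'; python3 -m creep '[[8,[0,0,5],[0,0,0]],[8,[0,0,4],[0,0,0]],[8,[0,0,0],[0,0,0]]]'
```

```text
time_s: 42.92
ee_pos: [585.0, 74.5, 56.7]
ee_rot: [0.233, 0.973, -0.0, -0.001]
force: [0.6, 0.1, -0.3]
opening: 15.9
time_s: 43.3
ee_pos: [585.0, 74.5, 47.8]
ee_rot: [0.233, 0.973, -0.0, -0.0]
force: [0.3, 0.2, -0.5]
opening: 15.9
```

```bash
python3 -m creep '[[8,[0,0,3],[0,0,0]],[8,[0,0,0],[0,0,0]]]'; python3 -m creep '[[8,[0,0,2],[0,0,0]],[8,[0,0,0],[0,0,0]]]';python3 -m creep '[[8,[0,0,1.5],[0,0,0]],[8,[0,0,0],[0,0,0]]]'
```

```text
time_s: 43.55
ee_pos: [585.2, 74.5, 45.0]
ee_rot: [0.233, 0.973, -0.0, -0.0]
force: [0.2, -1.4, -1.6]
opening: 16.0
time_s: 43.8
ee_pos: [585.6, 74.6, 44.1]
ee_rot: [0.233, 0.973, 0.0, 0.0]
force: [-2.1, 0.3, 4.3]
opening: 16.3
time_s: 44.05
ee_pos: [585.7, 74.6, 44.1]
ee_rot: [0.233, 0.973, 0.0, 0.001]
force: [-4.9, -0.9, 13.4]
opening: 15.7
```

Seated at 44.1, exactly as predicted. Release, clear and check.

```bash
python3 -m creep '[[8,[0,0,-1.5],[0,0,0]],[35,[0,0,0],[0,0,0]],[40,[0,0,0],[0,0,0]],[40,[0,0,0],[0,0,0]],[40,[0,0,-30],[0,0,0]]]'; python3 -m creep '[[40,[0,0,-50],[0,0,0]],[40,[50,-20,-10],[0,0,0]],[40,[50,-20,0],[0,0,0]],[40,[50,-20,0],[0,0,0]],[40,[50,-20,0],[0,0,0]]]';python3 -m creep '[[40,[40,0,0],[0,0,0]],[40,[0,0,0],[0,0,0]],[40,[0,0,0],[0,0,0]]]'
python3 - <<'E'
from h import *
s=ctrl.capture("side");t=ctrl.capture("top")
for n,c in(("side",s),("top",t)):
  for col,r,z0,z1 in(("yellow",11,38,68),("red",9,52,84),("orange",9,69,101)):
   for u in blobs(c,col,50): 
    p=atz(c,u[0],50);print(n,col,u[0],cyl([c],[u[0]],r,z0,z1,p[:2])[0].round(1))
cv2.imwrite("pics/z1.png",cv2.resize(s["color"][150:370,230:450],(600,600),interpolation=cv2.INTER_CUBIC));cv2.imwrite("pics/z1t.png",t["color"]);print(ctrl.state()["ee_pos"])
E
```

```text
time_s: 44.68
ee_pos: [583.3, 74.3, 71.0]
ee_rot: [0.233, 0.973, -0.001, -0.003]
force: [0.2, -0.7, 0.0]
opening: 39.9
time_s: 45.3
ee_pos: [369.1, 93.7, 133.1]
ee_rot: [0.233, 0.973, 0.0, 0.0]
force: [0.2, 0.3, 0.3]
opening: 39.9
time_s: 45.68
ee_pos: [336.2, 111.9, 133.5]
ee_rot: [0.232, 0.973, 0.0, 0.001]
force: [0.1, -0.0, 0.2]
opening: 40.1
side yellow [379.42, 258.51] [609.3  10.3]
side yellow [383.73, 287.41] [600.5 -56.9]
side red [365.34, 267.71] [577.  -22.1]
side orange [358.33, 221.02] [585.5  77.5]
side orange [434.16, 436.99] [ 592.8 -335.9]
side orange [470.62, 436.47] [ 636.3 -342.5]
top yellow [340.15, 191.45] [612.1  10.2]
top yellow [372.0, 195.32] [602.4 -57.4]
top red [355.78, 204.66] [579.4 -21.3]
top orange [309.7, 199.89] [587.5  75. ]
[336.39328491 111.71169128 133.32298002]
```

View pics/z1.png

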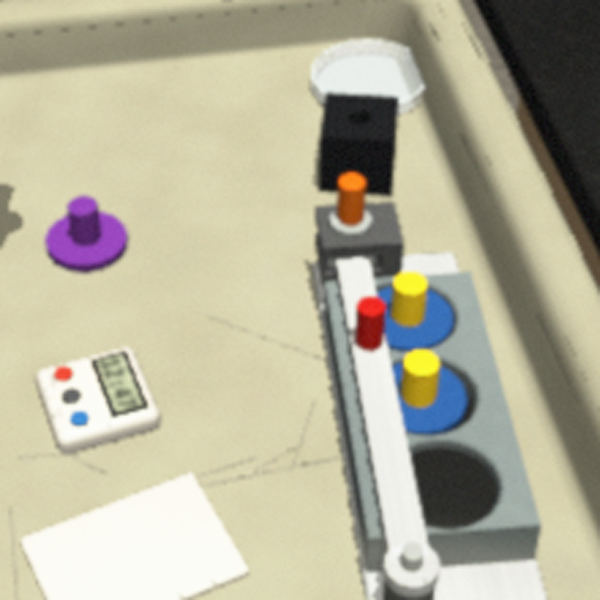

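View pics/z1t.png

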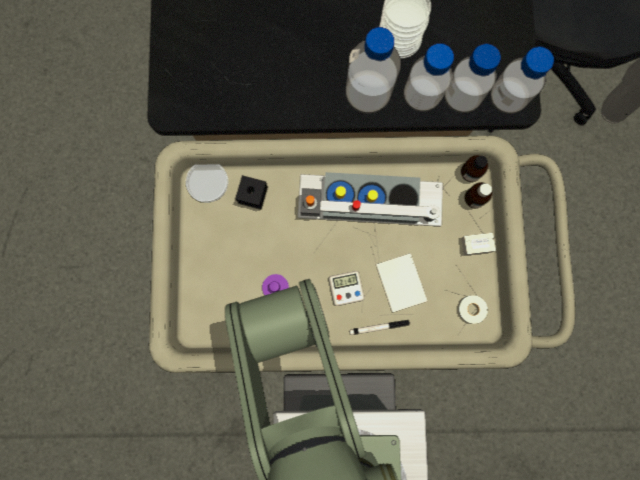

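Side crop: the pin is in the fork with its flange down (351,220), and the bar is shut. The well 2 cover (425,395) has shifted about 4 mm towards the robot since the last look, as if knocked against its well wall. I need to check that it is still home and level.

Run:
```python
from h import *
s=ctrl.capture("side");t=ctrl.capture("top")
ys=sorted(blobs(s,"yellow",50),key=lambda b:b[0][1]);yt=sorted(blobs(t,"yellow",50),key=lambda b:b[0][0])
print(ys,yt)
for nm,a,b in(("A",yt[0][0],ys[0][0]),("B",yt[1][0],ys[1][0])):
    f=lambda p:np.hstack([hullc(c,p[0],p[1],11,p[2]+10,p[2]+40)-np.array(u) for c,u in((t,a),(s,b))])
    r=least_squares(f,[605,-20 if nm=="A" else -57,28],diff_step=1e-3);print(nm,r.x.round(1),r.fun.round(2))
print("B before", end=" ")
f=lambda p:np.hstack([hullc(c,p[0],p[1],11,p[2]+10,p[2]+40)-np.array(u) for c,u in((t,(372.24,193.4)),(s,(386.16,287.41)))])
r=least_squares(f,[605,-57,28],diff_step=1e-3);print(r.x.round(1),r.fun.round(2))
a=cv2.resize(s["color"][235:325,345:435],(540,540),interpolation=cv2.INTER_CUBIC);b=cv2.resize(t["color"][175:215,320:400],(800,400),interpolation=cv2.INTER_CUBIC)
cv2.imwrite("pics/z2.png",a);cv2.imwrite("pics/z2t.png",b)
```

```text
[([379.56, 258.49], [374, 250, 13, 19, 194]), ([383.76, 287.38], [378, 278, 14, 21, 221])] [([340.16, 191.58], [336, 186, 10, 12, 86]), ([372.01, 195.4], [367, 190, 11, 12, 92])]
A [610.4  10.3  28.2] [-0.02  0.63  0.49 -0.13]
B [601.  -57.3  28.7] [-0.01  0.5   0.37 -0.1 ]
B before [605.  -57.9  28.6] [-0.02  0.65  0.48 -0.13]
```

View pics/z2.png

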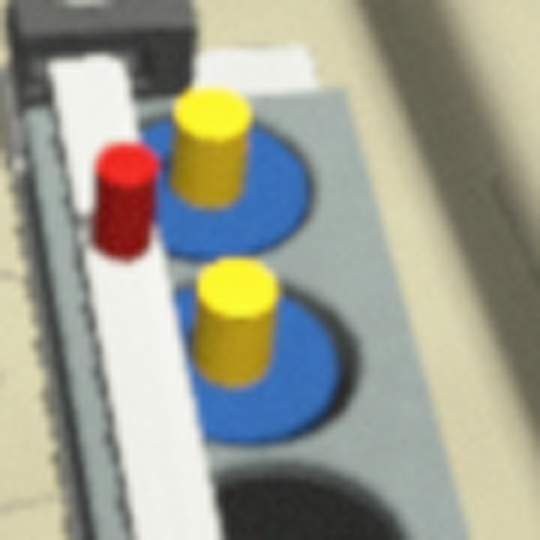

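View pics/z2t.png

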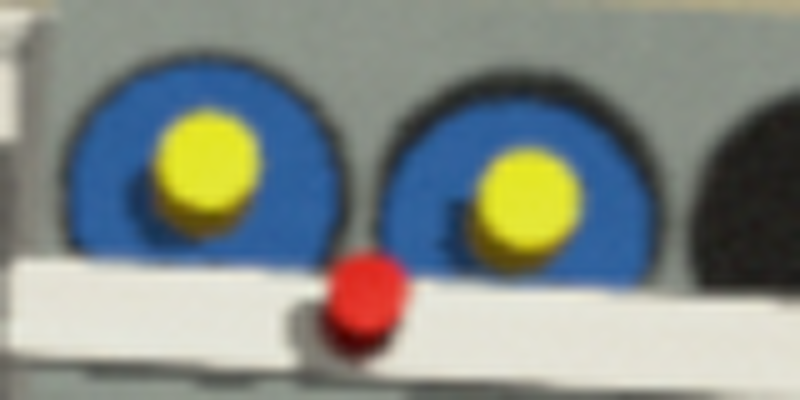

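The disturbance only slid the well 2 cover inside its 3 mm clearance. Its fitted height is unchanged (28.7 against 28.6 mm) and it is level, within about 3 mm of the well centre against a 6 mm limit. The gripper is clear, so I'm handing in.

```bash
python3 -c "
from h import *
print(ctrl.state()['time_s'],ctrl.state()['force']);print(ctrl.job_done())"
```

```text
45.875 [-0.55361403 -0.34077337 -0.15967631]
the job is handed in; nothing more can be done
None
```

I finished the job and handed it in at 45.9 s; no verdict was reported. I parked the pin in its stand and swung the bar open to about 88°. The two blue covers present went into wells 1 and 2, pressed to their hard stop at about 21–22 N. I then shut the bar against its stop and pushed the pin back through fork and lug until its head seated at 13 N.

**Last checks**
- **Covers:** both fit at home height, undersides 28.2 and 28.7 mm above the cart (28 nominal), and both look level.
- **Bar:** the red post is within about 1 mm of where it started, roughly 0.005 rad by the camera fit.
- **Pin:** upright in the fork hole, and its seated height matched the prediction.
- **Bystanders:** the petri dish, timer and purple look-alike look unmoved in the pictures.

**What disagreed**
- **Well 2 cover moved:** between shutting the bar and the final look it slid about 4 mm within its well. It stayed home and level, about 3 mm from the well's centre against the 6 mm limit.
- **Finger length:** the fingertips sat about 33 mm above the reported TCP when nearly shut, so my first close on the pin missed. I corrected grasp heights from the pictures after that.
- **Cameras:** the two views differed from each other by 2–3 mm, so I averaged them and checked against contact positions.

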